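# Load the beads and hold the cam-lift stage at its top

## Task

Pick up the blue scoop and tip all six green beads into the black dish while the stage is down, then stand the empty scoop upright back on the bench, clear of the stage, and let go of it. Then turn the cam lever until the stage is at its highest, lever over the green mark, and finish while still holding the lever there against its return spring, with all the beads in the dish. Leave the bottle, the jar and the slide box where they are.

Things in the scene. Friction and masses are not known exactly. Their poses are not given: they have to be found in the camera images.
- scoop: loose blue pouring scoop, 86 long (x), 58 wide (y), 45 tall, 56 to 91 g plus 78 g of beads; origin at the centre of its underside, z up. Grip its two flat upright side walls (3 thick, outer faces y = +-29, full length, top z = 45) across y, best at x = +10, near the centre of mass. Back wall at x = +43; floor (top z = 3) from x = +1 to +40; open ramp at the front (-x)
- scoop_lip (a point): middle of the scoop's front lip, at x = -43, z = 28 in the scoop's frame. The ramp rises at about 29 degrees from the floor to this lip and has no wall across it: tip the lip end (-x) down by 50 to 65 degrees and the beads roll out over the lip
- lever (a joint): cam lever of the lift stage, rad: 0 = against its rest stop; grows as the lever turns clockwise seen from above, to its highest lift point at 1.50 (lever right over the green mark), where it meets a firm stop; the helical cam lifts the stage evenly on the way. A return spring (0.10 N m at 0, 0.28 N m at 1.5) drives the lever back to 0 when let go
- lever_post (a point): centre of the top end of the lever's upright round black handle post (16 diameter, top 91 above the bench, free to grip from 40 to 91 above the bench; below it lies the flat steel lever arm, top at 37). It circles at 110 from the stage's upright axis, at constant height
- stage (a joint): height of the lifting dish over its rest, m: 0 at lever 0, growing evenly by 0.008 per rad of lever to 0.012 at lever 1.50, its highest
- dish (a point): centre of the inner floor of the round black dish that sits on the stage (on the lever's axis), 50 above the bench when lowered; z up. The dish is 92 in outer diameter, 86 inside, its rim 32 above this point (82 above the bench when lowered). The dish is fastened to the lift and rises with it
- base: fixed round white base plate of the stage, 170 diameter, 12 thick, origin at its centre on the bench (on the lever's axis); z up. Seen in its frame the lever lies at 133 degrees from its x axis at lever 0 and at 47 degrees at lever 1.50, over a green mark on the plate; a small red stop stands beside the lever's rest position
- oil: bystander: small amber bottle with black cap, 36 diameter, 75 tall, loose; origin under its centre
- canister: bystander: white jar with grey cap, 40 diameter, 60 tall, loose; origin under its centre
- slidebox: bystander: white and orange slide box, 31 x 81 (y) x 26 tall, loose; origin under its centre
- bead0_center (a point): centre of one of six green ceramic beads, 16 diameter, 13 g; at the start all six lie in the scoop on its floor
- bead1_center (a point): centre of one of six green ceramic beads, 16 diameter, 13 g; at the start all six lie in the scoop on its floor
- bead2_center (a point): centre of one of six green ceramic beads, 16 diameter, 13 g; at the start all six lie in the scoop on its floor
- bead3_center (a point): centre of one of six green ceramic beads, 16 diameter, 13 g; at the start all six lie in the scoop on its floor
- bead4_center (a point): centre of one of six green ceramic beads, 16 diameter, 13 g; at the start all six lie in the scoop on its floor
- bead5_center (a point): centre of one of six green ceramic beads, 16 diameter, 13 g; at the start all six lie in the scoop on its floor
Things that resemble listed ones, but are neither listed nor needed, are in the scene too. Leave any orange or yellow look-alike of the scoop alone.

How it is judged:
By the outcome, as a careful person would: the job done as asked, in the order asked, and still so for the second after the job is handed in, while the arm keeps its last pose, push and grip.
It also fails if it takes over 72 s, if anything falls off the work surface, if the arm or the gripper's body presses on something with over 40 N, if the wrist force passes 120 N, or if a joint passes its speed limit or range.

## Robot

A 6-joint arm with a two-finger parallel gripper is mounted at the origin on the work surface. World frame = base frame: x ahead of the robot, y to its left, z up, the work surface at z = 0. Lengths are in m, angles in rad, forces in N, time in s.
With the tool pointing down it reaches from about 0.425 to 0.95 m from the base axis. Payload 3.5 kg.
Tool frame: the origin (TCP) lies at the very end of the fingers, on their centre line; the grasp point (between the pads) lies behind it (ctrl.grasp_offset is the z of the grasp point in the tool frame, in m); z points along the fingers, x is the direction in which the jaws open and shut, and the axes are right-handed (so a half turn about z gives the same grasp; the last joint's range is limited). The gripper opens to 85 mm and grips with 20 to 120 N. Pads are 22 mm wide; open, the fingers measure 114 mm over their backs; the gripper's body (76 mm by 85 mm) begins 54 mm behind the grasp point. The pads swing forward as they close: fully open they stand 13 mm farther back than shut.
Start: joints at [1.182, 0.286, 1.577, -0, 1.279, -0.15], TCP at [0.16, 0.656, 0.231] pointing down, gripper open.
Joint ranges: [-2.77, 2.77], [-0.9, 2.22], [0.21, 2.48], [-1.53, 4.67], [0.24, 2.81], [-2.84, 2.84]. Speed limits (rad/s): [2.79, 2.79, 3.14, 3.14, 3.14, 3.14].

## Interface

Orientations are given as a unit quaternion [x, y, z, w].
In Python, from plant import ctrl gives the robot as it stands.
- The arm moves only by the shell command python3 -m jog 'ROWS' [FORCE]. ROWS is JSON, a list of rows, each an object with "grip": the closure, from 0 (fully open) to 1 (shut); "xyz": the shift along the tool's x, y, z in m, a list of three; "dr": the turn, a rotation vector about the tool's x, y, z in rad, a list of three. A call has 1 to 12 rows; each row is the pose to reach, as a shift and turn from the pose commanded when the call began, along the tool's axes at that moment; what a row does not reach only later rows make up. A row lasts 1/12 s, in which the tool goes at most 41.7 mm and 7.16 degrees, less where a joint would pass 70% of its speed; a pose out of reach is approached as far as the arm can. A call with a gripper value outside its range is refused whole. The fingers move at their own pace and stop on an object; FORCE is the grip in N (left out, the last holds). Time passes only in rows, so rows that repeat a pose let the fingers close. It gives the time, the measured TCP pose, the force and the opening at its end, in the units of the state.
- ctrl.get_state(): the state, without advancing time (a new reading comes with each control period).
- ctrl.read_camera(name): name is "side" or "top"; returns the picture (480x640x3 uint8, red, green, blue); there is no depth.
- ctrl.get_calibration(name): a dict with "mtx" (3x3 intrinsics, pixels), "R" (3x3) and "t" (3): a world point X has camera coordinates R X + t. Camera axes: x right, y down, z forward; pixel columns grow to the right and rows downward; lengths in m; the calibration is good to about 2 mm. A picture is of the moment at which its call begins. get_calibration takes no time and is no camera call.
- ctrl.sign_off(): hands the job in, once; it reports no verdict.
The state is a dict: "time": time; "qpos": joint angles; "dq": joint speeds; "joint_efforts": joint torques, N m; "eef_pos": TCP position; "tcp_rot": TCP orientation; "contact_force": force on the tool from outside, world axes, zero at the start; "wrist_torque": the same for the moment, N m; "opening": opening from 0.0 (shut) to 1.0 (fully open).
Only numpy, scipy, OpenCV 4.12 (cv2) and the standard library are available. Lean on these libraries where they do the work, as an engineer would, in place of code of your own. Each camera call takes 0.05 s, during which the arm holds its last target.

## Working session

There is one attempt and no reset: what is moved stays moved. The work goes in short steps, Python scripts to look and compute and a shell command to move; the robot and the scene stay as the last step left them, time stands still between calls to the robot, and variables do not carry over. Pictures are saved under pics/ and viewed, and the job is handed in when it is done.

```bash
ls; mkdir -p pics
python3 - <<'E'
from plant import ctrl
import cv2
s=ctrl.get_state();print(s, ctrl.grasp_offset)
for n in("top","side"):
    cv2.imwrite(f"pics/{n}0.png",ctrl.read_camera(n)[:,:,::-1]); print(ctrl.get_calibration(n))
E
```

```text
pics
{'time': 0.0, 'qpos': array([ 1.18199873e+00,  2.87182741e-01,  1.57823888e+00, -1.26697089e-05,
        1.27859345e+00, -1.50025985e-01]), 'dq': array([ 1.88613188e-04, -7.14321283e-04,  3.23548173e-04,  6.74590378e-05,
        5.16061335e-04, -1.25272559e-04]), 'joint_efforts': array([-2.23648603e-03, -4.05988204e+01, -2.92616272e+01, -2.69021220e-04,
        5.95155812e-03,  5.00954840e-06]), 'eef_pos': array([0.15937334, 0.65521306, 0.2299023 ]), 'tcp_rot': array([ 7.86289990e-01,  6.17856443e-01, -1.05052420e-03,  6.02875991e-04]), 'contact_force': array([ 0.50166301, -0.08699065,  0.26224523]), 'wrist_torque': array([-0.00747661,  0.05698171, -0.00397713]), 'opening': 1.000961753767743} -0.0187
{'mtx': array([[485.59822477,   0.        , 318.54050633],
       [  0.        , 485.59822477, 235.56467633],
       [  0.        ,   0.        ,   1.        ]]), 'R': array([[-0.00372854, -0.99997532, -0.00595435],
       [-0.9963669 ,  0.00422158, -0.08505984],
       [ 0.08508287,  0.00561557, -0.99635805]]), 't': array([-0.04232386,  0.53641503,  0.98888571])}
{'mtx': array([[516.20805511,   0.        , 313.00799611],
       [  0.        , 516.20805511, 235.77944118],
       [  0.        ,   0.        ,   1.        ]]), 'R': array([[ 0.74942743, -0.66208523, -0.00129402],
       [-0.49660555, -0.56082293, -0.66246552],
       [ 0.43788292,  0.49711245, -0.74909129]]), 't': array([-0.43715834,  0.28823386,  0.66159517])}
```

View pics/top0.png

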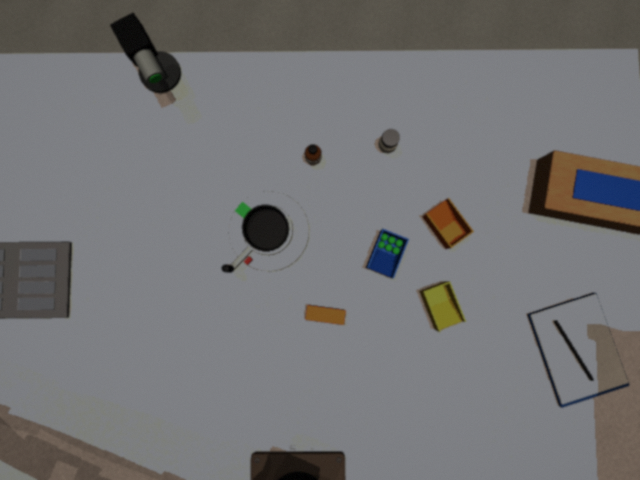

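View pics/side0.png

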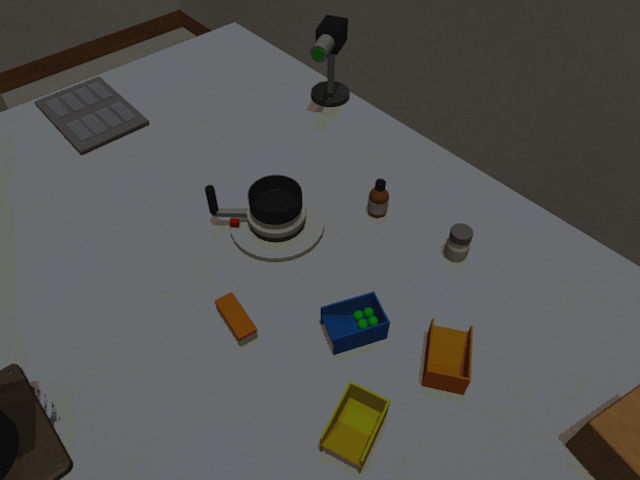

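```bash
cat > h.py <<'E'
import numpy as np, cv2
from plant import ctrl
C={n:ctrl.get_calibration(n) for n in("top","side")}
def proj(n,X):
    c=C[n];p=(c["R"]@np.atleast_2d(X).T).T+c["t"];q=(c["mtx"]@p.T).T;return q[:,:2]/q[:,2:]
def back(n,u,v,z):
    c=C[n];d=c["R"].T@np.linalg.inv(c["mtx"])@np.array([u,v,1.]);o=-c["R"].T@c["t"];return o+d*(z-o[2])/d[2]
def crop(src,x0,y0,w,h,k,out):
    im=src if not isinstance(src,str) else cv2.imread(src)
    c=cv2.resize(im[y0:y0+h,x0:x0+w],None,fx=k,fy=k,interpolation=cv2.INTER_CUBIC)
    c=cv2.convertScaleAbs(c,alpha=1.5,beta=15)
    cv2.imwrite(out,c)
E
python3 - <<'E'
from h import *
crop("pics/top0.png",205,180,220,100,3.6,"pics/ct.png")
crop("pics/top0.png",355,215,66,75,8,"pics/ct2.png")
crop("pics/side0.png",200,160,200,200,3,"pics/cs.png")
E
```

```text
(no output)
```

View pics/ct.png

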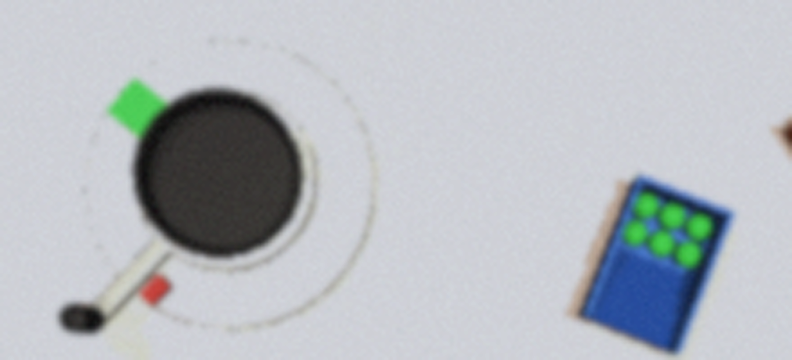

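View pics/ct2.png

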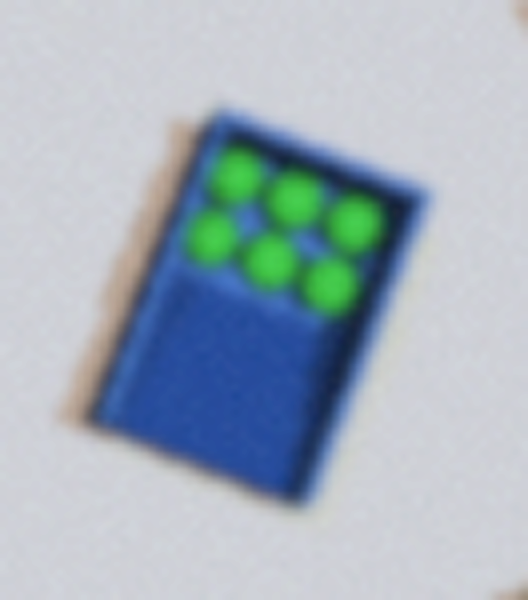

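View pics/cs.png

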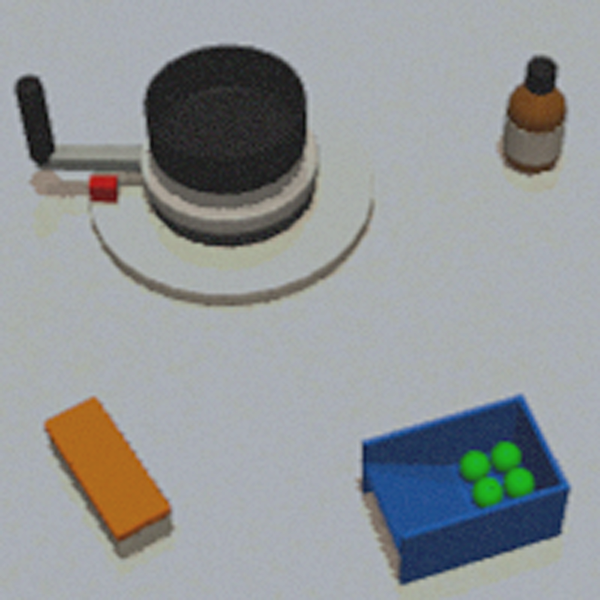

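Run:
```python
from h import *
np.set_printoptions(precision=4,suppress=True)
k=[(218,110),(430,192),(305,500),(98,425)]
P=np.array([back("top",355+u/8,215+v/8,0.045) for u,v in k]);print(P)
for i in range(4):print(np.linalg.norm(P[i]-P[(i+1)%4]))
c=P.mean(0);print("scoop c",c)
d=(P[0]+P[1]-P[2]-P[3]);print("yaw +x",np.degrees(np.arctan2(d[1],d[0])))
d2=(P[0]+P[3]-P[1]-P[2]);print("yaw +y",np.degrees(np.arctan2(d2[1],d2[0])))
# side corners (top z 45): back far (520,398), back near (568,488), front near(405,538?), front far(363,440)
for u,v in[(520,398),(567,488),(402,540),(363,441)]:print("side",back("side",200+u/3,160+v/3,0.045))
D=back("top",205+218/3.6,180+172/3.6,0.082);print("dish top",D)
print("dish side",back("side",200+226/3,160+118/3,0.082))
for u,v in[(70,317),(75,317)]:
  p=back("top",205+u/3.6,180+v/3.6,0.091);e=p-D;print("post",p,np.hypot(*e[:2]),np.degrees(np.arctan2(e[1],e[0])))
p=back("side",200+28/3,160+82/3,0.091);e=p-D;print("post side",p,np.hypot(*e[:2]),np.degrees(np.arctan2(e[1],e[0])))
g=back("top",205+140/3.6,180+105/3.6,0.012);e=g-D;print("green",g,np.degrees(np.arctan2(e[1],e[0])))
for n,uv,z in[("oil",(313,149),.075),("can",(391,136),.06)]:print(n,back("top",*uv,z))
```

```text
[[ 0.5477 -0.1745  0.045 ]
 [ 0.5266 -0.228   0.045 ]
 [ 0.4487 -0.195   0.045 ]
 [ 0.4678 -0.1429  0.045 ]]
0.057576426702892945
0.08461033167332416
0.05541351499405899
0.08595466363272301
scoop c [ 0.4977 -0.1851  0.045 ]
yaw +x -22.2546463860762
yaw +y 69.11328255072091
side [ 0.548  -0.1777  0.045 ]
side [ 0.527  -0.2294  0.045 ]
side [ 0.4483 -0.1975  0.045 ]
side [ 0.4716 -0.1444  0.045 ]
dish top [0.547  0.0592 0.082 ]
dish side [0.5408 0.0465 0.082 ]
post [0.4681 0.1373 0.091 ] 0.1109447508501763 135.28332570583206
post [0.4681 0.1346 0.091 ] 0.1090774810266209 136.29060253429603
post side [0.4704 0.1349 0.091 ] 0.10760508561745337 135.34021699215464
green [0.5939 0.1134 0.012 ] 49.100455645357734
oil [ 0.7061 -0.0343  0.075 ]
can [ 0.7363 -0.1933  0.06  ]
```

Run:
```python
from h import *
np.set_printoptions(precision=4,suppress=True)
a=np.linspace(0,2*np.pi,60)
for n,f in(("top","pics/top0.png"),("side","pics/side0.png")):
  im=cv2.imread(f);im=cv2.convertScaleAbs(im,alpha=1.5,beta=15);K=4;im=cv2.resize(im,None,fx=K,fy=K,interpolation=cv2.INTER_CUBIC)
  c=np.array([0.547,0.0565])
  def circ(r,z,col):
    X=np.c_[c[0]+r*np.cos(a),c[1]+r*np.sin(a),0*a+z]
    cv2.polylines(im,[np.int32(((proj(n,X)+.5)*K-.5)*16)],True,col,1,cv2.LINE_AA,4)
  circ(.046,.082,(0,0,255));circ(.043,.082,(0,255,255));circ(.085,.012,(255,0,0));circ(.085,0,(255,0,255))
  for A in(135.3,49.3):
    t=np.radians(A);p=c+.11*np.array([np.cos(t),np.sin(t)])
    q=np.array([[p[0]+.008*np.cos(x),p[1]+.008*np.sin(x),.091] for x in a])
    cv2.polylines(im,[np.int32(((proj(n,q)+.5)*K-.5)*16)],True,(0,255,0),1,cv2.LINE_AA,4)
  # scoop
  s=np.array([.4977,-.1855]);t=np.radians(-21.7);R=np.array([[np.cos(t),-np.sin(t)],[np.sin(t),np.cos(t)]])
  for z,col in((.045,(0,0,255)),(0,(0,255,255))):
    q=np.array([[.043,.029],[.043,-.029],[-.043,-.029],[-.043,.029]])@R.T+s
    q=np.c_[q,[z]*4];cv2.polylines(im,[np.int32(((proj(n,q)+.5)*K-.5)*16)],True,col,1,cv2.LINE_AA,4)
  x0,y0,w,h=(215,180,200,110) if n=="top" else (200,160,200,200)
  cv2.imwrite(f"pics/ov_{n}.png",cv2.resize(im[y0*K:(y0+h)*K,x0*K:(x0+w)*K],None,fx=.75 if n=="side" else 1,fy=.75 if n=="side" else 1))
```

```text
(no output)
```

View pics/ov_top.png

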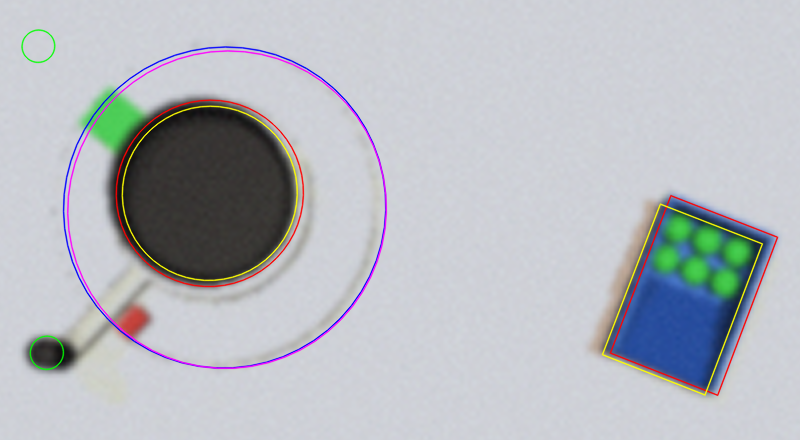

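View pics/ov_side.png

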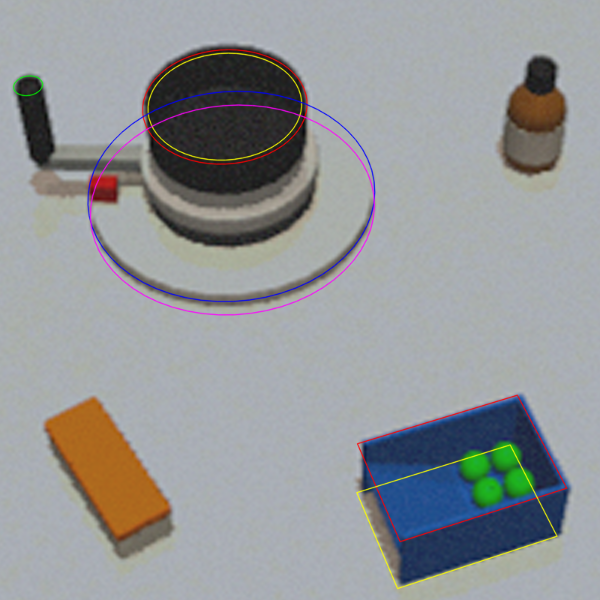

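```bash
cat >> h.py <<'E'
from scipy.spatial.transform import Rotation as Ro
import json
def down(az):  # tool pointing down, x axis at azimuth az deg
    return Ro.from_matrix(np.c_[[np.cos(a:=np.radians(az)),np.sin(a),0],[np.sin(a),-np.cos(a),0],[0,0,-1]])
def rel(pos,rot=None):
    s=ctrl.get_state();R=Ro.from_quat(s["tcp_rot"])
    print("xyz",np.round(R.inv().apply(np.array(pos)-s["eef_pos"]),4),end=" ")
    if rot is not None: print("dr",np.round((R.inv()*rot).as_rotvec(),4))
    else: print()
def st():
    s=ctrl.get_state();R=Ro.from_quat(s["tcp_rot"]).as_matrix()
    print("t%.2f"%s["time"],"q",np.round(s["qpos"],3),"p",np.round(s["eef_pos"],4),"x",np.round(R[:,0],3),"z",np.round(R[:,2],3),"F",np.round(s["contact_force"],1),"op %.3f"%s["opening"])
    open("log.txt","a").write(json.dumps([list(s["qpos"]),list(s["eef_pos"]),list(s["tcp_rot"])])+"\n")
E
python3 - <<'E'
from h import *
st()
rel([.45,.40,.33]);rel([.56,-.1,.25])
E
```

```text
t0.10 q [ 1.182  0.287  1.578 -0.     1.279 -0.15 ] p [0.1594 0.6553 0.2301] x [ 0.236  0.972 -0.002] z [-0.001 -0.002 -1.   ] F [ 0.   0.7 -1.3] op 0.997
xyz [-0.1796  0.3427 -0.0996] 
xyz [-0.6392  0.5678 -0.0187]
```

```bash
python3 -m jog '[{"grip":0,"xyz":[-0.18,0.343,-0.1],"dr":[0,0,0]},{"grip":0,"xyz":[-0.18,0.343,-0.1],"dr":[0,0,0]},{"grip":0,"xyz":[-0.18,0.343,-0.1],"dr":[0,0,0]},{"grip":0,"xyz":[-0.18,0.343,-0.1],"dr":[0,0,0]},{"grip":0,"xyz":[-0.18,0.343,-0.1],"dr":[0,0,0]},{"grip":0,"xyz":[-0.18,0.343,-0.1],"dr":[0,0,0]},{"grip":0,"xyz":[-0.18,0.343,-0.1],"dr":[0,0,0]},{"grip":0,"xyz":[-0.18,0.343,-0.1],"dr":[0,0,0]},{"grip":0,"xyz":[-0.18,0.343,-0.1],"dr":[0,0,0]},{"grip":0,"xyz":[-0.18,0.343,-0.1],"dr":[0,0,0]},{"grip":0,"xyz":[-0.18,0.343,-0.1],"dr":[0,0,0]}]'
python3 - <<'E'
from h import *
st()
rel([.56,-.1,.25])
E
```

```text
time: 1.02
eef_pos: [0.4542, 0.3967, 0.3327]
tcp_rot: [0.788, 0.616, 0.001, 0.001]
contact_force: [0.2, -0.0, -0.0]
opening: 1.004
t1.02 q [ 0.551  0.068  1.643 -0.002  1.428 -0.775] p [0.4542 0.3967 0.3327] x [0.242 0.97  0.001] z [ 0.003 -0.    -1.   ] F [ 0.2 -0.  -0. ] op 1.004
xyz [-0.4563  0.2226  0.0831]
```

```bash
python3 -m jog '[{"grip":0,"xyz":[-0.456,0.223,0.06],"dr":[0,0,0]},{"grip":0,"xyz":[-0.456,0.223,0.06],"dr":[0,0,0]},{"grip":0,"xyz":[-0.456,0.223,0.06],"dr":[0,0,0]},{"grip":0,"xyz":[-0.456,0.223,0.06],"dr":[0,0,0]},{"grip":0,"xyz":[-0.456,0.223,0.06],"dr":[0,0,0]},{"grip":0,"xyz":[-0.456,0.223,0.06],"dr":[0,0,0]},{"grip":0,"xyz":[-0.456,0.223,0.06],"dr":[0,0,0]},{"grip":0,"xyz":[-0.456,0.223,0.06],"dr":[0,0,0]},{"grip":0,"xyz":[-0.456,0.223,0.06],"dr":[0,0,0]},{"grip":0,"xyz":[-0.456,0.223,0.06],"dr":[0,0,0]},{"grip":0,"xyz":[-0.456,0.223,0.06],"dr":[0,0,0]},{"grip":0,"xyz":[-0.456,0.223,0.06],"dr":[0,0,0]}]'
python3 - <<'E'
from h import *
st()
rel([.507,-.19,.11],down(68.5))
E
```

```text
time: 2.02
eef_pos: [0.5565, -0.0863, 0.2717]
tcp_rot: [0.786, 0.618, -0.0, -0.001]
contact_force: [0.7, 0.7, 0.1]
opening: 1.001
t2.02 q [-3.340e-01  1.100e-02  1.811e+00  1.000e-03  1.321e+00 -1.667e+00] p [ 0.5565 -0.0863  0.2717] x [0.236 0.972 0.001] z [-0.001  0.001 -1.   ] F [0.7 0.7 0.1] op 1.001
xyz [-0.1126 -0.0234  0.1617] dr [-0.001  -0.0005  0.137 ]
```

```bash
python3 -m jog '[{"grip":0,"xyz":[-0.04,0,0],"dr":[-0.12,0,0.03]},{"grip":0,"xyz":[-0.08,0,0],"dr":[-0.24,0,0.06]},{"grip":0,"xyz":[-0.113,-0.02,0],"dr":[-0.36,0,0.09]},{"grip":0,"xyz":[-0.113,-0.023,0],"dr":[-0.48,0,0.1]},{"grip":0,"xyz":[-0.113,-0.023,0],"dr":[-0.6,0,0.1]},{"grip":0,"xyz":[-0.113,-0.023,0],"dr":[-0.6,0,0.1]}]'
python3 - <<'E'
from h import *
st()
rel([.507,-.19,.11],down(68.5))
E
cat log.txt
```

```text
time: 2.52
eef_pos: [0.5035, -0.1873, 0.2666]
tcp_rot: [0.782, 0.55, 0.182, 0.229]
contact_force: [-0.0, 0.3, -1.9]
opening: 1.0
t2.52 q [-0.636 -0.365  2.221  0.287  0.742 -2.021] p [ 0.5035 -0.1873  0.2666] x [0.328 0.944 0.032] z [ 0.536 -0.158 -0.829] F [-0.   0.3 -1.9] op 1.000
xyz [-0.0065 -0.0838  0.1322] dr [ 0.5915 -0.0434  0.0298]
[[1.1820248104375202, 0.28709433920030836, 1.5780334005835572, -1.4800773333932058e-05, 1.2786326356993736, -0.1500660995231451], [0.15938725433797502, 0.6552915792260376, 0.23007249031588303], [0.7862694640456449, 0.6178828004606479, -0.000939257455866213, 0.0005409248681672711]]
[[0.5505802220582332, 0.06759371630618125, 1.6432549259725497, -0.0018785021684693654, 1.428154553806709, -0.7754760805587924], [0.454171922232232, 0.396670448082872, 0.33267324881980753], [0.7880495505228691, 0.6156097505047177, 0.0011822075237061492, 0.0010692939698960134]]
[[-0.3342051631183129, 0.01089757485473862, 1.8110857417117048, 0.0005360700377278584, 1.3206248238813023, -1.6668483243401246], [0.5564761249286896, -0.0862786150281108, 0.2717232326356473], [0.7861415721558018, 0.6180461983566551, -5.554183654700468e-05, -0.000567574131336533]]
[[-0.6364946688463339, -0.3654973274516582, 2.221290850480584, 0.2873962276053587, 0.7421557014461047, -2.0211885348969076], [0.5034619238610494, -0.18725363955034646, 0.2665817083657988], [0.782156057257529, 0.5503138889105738, 0.18169716554402202, 0.22885075005502217]]
```

```bash
cat > kin.py <<'E'
from h import *
from scipy.optimize import least_squares
def fk(q,P,s4=1):
    a1,b,d1,a2,a3,e3,L=P
    A=Ro.from_euler('z',q[0]);B=A*Ro.from_euler('y',q[1]);Cc=B*Ro.from_euler('y',q[2])
    D=Cc*Ro.from_euler('z',s4*q[3])*Ro.from_euler('y',q[4])*Ro.from_euler('z',q[5]+np.pi)
    p=A.apply([a1,b,d1])+B.apply([0,0,a2])+Cc.apply([e3,0,a3])+D.apply([0,0,L])
    return p,D
if __name__=="__main__":
    d=[json.loads(l) for l in open("log.txt")]
    for s in(1,-1):
        f=lambda P:np.concatenate([fk(q,P,s)[0]-p for q,p,r in d]+[1e-3*(P-[0,.1,.3,.4,.4,0,.25])])
        r=least_squares(f,[0,.1,.3,.4,.4,0,.25]);print(s,np.round(r.x,4),np.abs(r.fun[:-7]).max())
        print([round((Ro.from_quat(rr).inv()*fk(q,r.x,s)[1]).magnitude(),3) for q,p,rr in d])
        if s==1: json.dump(list(r.x),open("kin.json","w"))
E
python3 kin.py
```

```text
1 [0.     0.1009 0.2403 0.443  0.5725 0.0206 0.2493] 1.0934649163907295e-06
[0.0, 0.0, 0.0, 0.0]
-1 [ 0.0725  0.1142 -0.0103  0.2542  0.4757 -0.1882  0.0312] 0.03153249795334301
[0.0, 0.004, 0.001, 0.575]
```

```bash
cat >> kin.py <<'E'
Pk=np.array(json.load(open("kin.json")))
LO=np.array([-2.77,-.9,.21,-1.53,.24,-2.84]);HI=np.array([2.77,2.22,2.48,4.67,2.81,2.84])
def ik(p,R,q0):
    def f(q):
        a,D=fk(q,Pk);return np.r_[(a-p)*10,(R.inv()*D).as_rotvec()*3]
    r=least_squares(f,np.clip(q0,LO+1e-3,HI-1e-3),bounds=(LO,HI));return r.x,np.abs(r.fun).max(),np.minimum(r.x-LO,HI-r.x).min()
def scoop_tool(lip,psi,th,flip):
    # scoop yaw psi(deg), tilt th: lip down
    S=Ro.from_euler('z',psi,degrees=True)*Ro.from_euler('y',-th,degrees=True)
    T=S*down(90+180*flip)
    p=np.array(lip)+S.apply([.043+.010,0,ZG-.028])
    return p,T
ZG=.008
E
sed -i 's/^if __name__/if __name__/' kin.py
cat > scan.py <<'E'
from kin import *
C0=np.array([.5468,.0572])
for flip in(0,1):
  p,T=scoop_tool([.498-.043*np.cos(np.radians(-21.5)),-.186-.043*np.sin(np.radians(-21.5)),.028],-21.5,0,flip)
  q,e,m=ik(p,T,[-.5,.2,1.9,0,1.1,(-1.6 if flip==0 else 1.5)]);print(flip,"grasp",np.round(p,3),np.round(q,2),round(e,4),round(m,2))
  for psi in range(-180,180,20):
    u=np.array([np.cos(np.radians(psi)),np.sin(np.radians(psi))]);lip=[*(C0+.022*u),.11]
    qq=q.copy();out=[]
    for th in(0,20,40,62):
      p,T=scoop_tool(lip,psi,th,flip);qq,e,m=ik(p,T,qq);out.append((round(e,3),round(m,2)))
    print(flip,psi,out,np.round(qq,2))
E
python3 scan.py
```

```text
0 grasp [ 0.507 -0.19   0.008] [-0.55  0.3   2.03 -0.    0.82 -1.74] 0.0 0.45
0 -180 [(np.float64(0.0), np.float64(0.32)), (np.float64(0.0), np.float64(0.51)), (np.float64(0.0), np.float64(0.69)), (np.float64(0.0), np.float64(0.77))] [-0.06  0.58  1.61 -0.06  2.04  1.51]
0 -160 [(np.float64(0.0), np.float64(0.32)), (np.float64(0.0), np.float64(0.51)), (np.float64(0.0), np.float64(0.69)), (np.float64(0.0), np.float64(0.82))] [ 0.01  0.57  1.62 -0.32  1.99  1.27]
0 -140 [(np.float64(0.0), np.float64(0.35)), (np.float64(0.0), np.float64(0.51)), (np.float64(0.0), np.float64(0.66)), (np.float64(0.0), np.float64(0.82))] [ 0.08  0.54  1.66 -0.56  1.88  1.06]
0 -120 [(np.float64(0.0), np.float64(0.4)), (np.float64(0.0), np.float64(0.5)), (np.float64(0.0), np.float64(0.62)), (np.float64(0.0), np.float64(0.73))] [ 0.14  0.48  1.75 -0.78  1.71  0.89]
0 -100 [(np.float64(0.0), np.float64(0.45)), (np.float64(0.0), np.float64(0.5)), (np.float64(0.0), np.float64(0.55)), (np.float64(0.0), np.float64(0.55))] [ 0.19  0.41  1.86 -0.98  1.51  0.77]
0 -80 [(np.float64(0.0), np.float64(0.52)), (np.float64
[... 5348 characters left out ...]
0.49)), (np.float64(0.0), np.float64(0.51)), (np.float64(0.0), np.float64(0.55))] [-0.34  0.36  1.93  0.88  1.59 -0.85]
1 120 [(np.float64(0.0), np.float64(0.43)), (np.float64(0.0), np.float64(0.5)), (np.float64(0.0), np.float64(0.58)), (np.float64(0.0), np.float64(0.67))] [-0.28  0.44  1.81  0.67  1.77 -0.99]
1 140 [(np.float64(0.0), np.float64(0.37)), (np.float64(0.0), np.float64(0.5)), (np.float64(0.0), np.float64(0.64)), (np.float64(0.0), np.float64(0.77))] [-0.22  0.51  1.71  0.45  1.92 -1.17]
1 160 [(np.float64(1.687), np.float64(0.0)), (np.float64(2.522), np.float64(0.0)), (np.float64(3.369), np.float64(0.0)), (np.float64(4.299), np.float64(0.0))] [-0.18  0.36  2.48  1.99  0.24  2.84]
```

```bash
python3 -m jog '[{"grip":0,"xyz":[-0.002,-0.02,0.03],"dr":[0.12,-0.01,0.006]},{"grip":0,"xyz":[-0.004,-0.04,0.06],"dr":[0.24,-0.02,0.012]},{"grip":0,"xyz":[-0.006,-0.06,0.09],"dr":[0.36,-0.026,0.018]},{"grip":0,"xyz":[-0.0065,-0.084,0.12],"dr":[0.48,-0.035,0.024]},{"grip":0,"xyz":[-0.0065,-0.084,0.132],"dr":[0.5915,-0.0434,0.03]},{"grip":0,"xyz":[-0.0065,-0.084,0.132],"dr":[0.5915,-0.0434,0.03]},{"grip":0,"xyz":[-0.0065,-0.084,0.132],"dr":[0.5915,-0.0434,0.03]}]'
python3 - <<'E'
from h import *
st()
rel([.5073,-.1897,.008],down(68.5))
im=ctrl.read_camera("side");cv2.imwrite("pics/s1.png",im[:,:,::-1]);crop("pics/s1.png",270,220,160,150,4,"pics/s1c.png")
im=ctrl.read_camera("top");cv2.imwrite("pics/t1.png",im[:,:,::-1]);crop("pics/t1.png",340,190,120,110,5,"pics/t1c.png")
E
```

```text
time: 3.1
eef_pos: [0.513, -0.1926, 0.1144]
tcp_rot: [0.826, 0.564, -0.0, 0.002]
contact_force: [-0.6, 0.7, 0.4]
opening: 0.998
t3.10 q [-0.543  0.135  1.983 -0.003  1.02  -1.74 ] p [ 0.513  -0.1926  0.1144] x [ 0.364  0.932 -0.003] z [ 0.002 -0.004 -1.   ] F [-0.6  0.7  0.4] op 0.998
xyz [ 0.0009 -0.0067  0.1064] dr [0.0031 0.0029 0.003 ]
```

View pics/s1c.png

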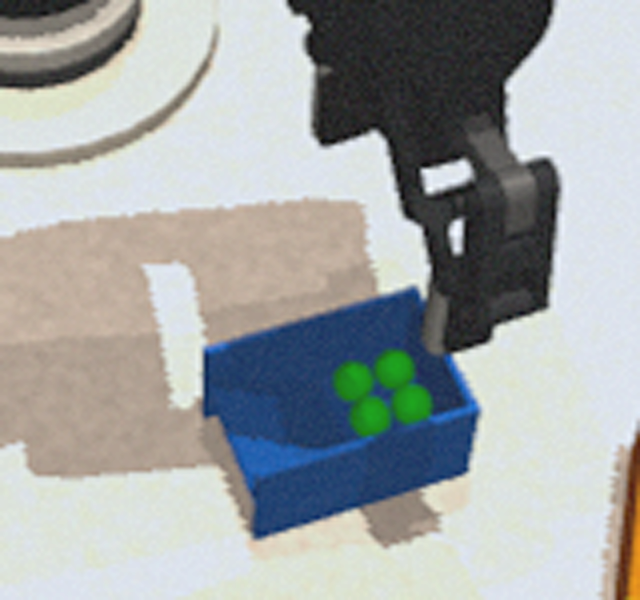

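View pics/t1c.png

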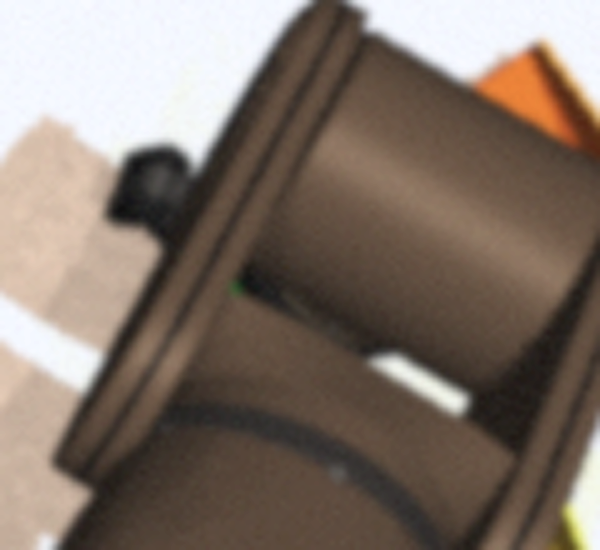

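```bash
python3 -m jog '[{"grip":0,"xyz":[0.001,-0.002,0.025],"dr":[0,0,0]},{"grip":0,"xyz":[0.001,-0.002,0.05],"dr":[0,0,0]},{"grip":0,"xyz":[0.001,-0.002,0.06],"dr":[0,0,0]},{"grip":0,"xyz":[0.001,-0.002,0.06],"dr":[0,0,0]},{"grip":0,"xyz":[0.001,-0.002,0.06],"dr":[0,0,0]}]'
python3 - <<'E'
from h import *
st()
rel([.5073,-.1897,.008],down(68.5))
im=ctrl.read_camera("side");cv2.imwrite("pics/s2.png",im[:,:,::-1]);crop("pics/s2.png",270,220,160,150,4,"pics/s2c.png")
E
```

```text
time: 3.62
eef_pos: [0.5108, -0.1918, 0.0576]
tcp_rot: [0.826, 0.563, 0.001, 0.005]
contact_force: [-0.6, -0.6, 0.6]
opening: 1.001
t3.62 q [-5.440e-01  2.130e-01  2.016e+00 -2.000e-03  9.040e-01 -1.740e+00] p [ 0.5108 -0.1918  0.0576] x [ 0.365  0.931 -0.003] z [ 0.007 -0.006 -1.   ] F [-0.6 -0.6  0.6] op 1.001
xyz [ 0.0008 -0.0045  0.0495] dr [0.0087 0.0033 0.0013]
```

View pics/s2c.png

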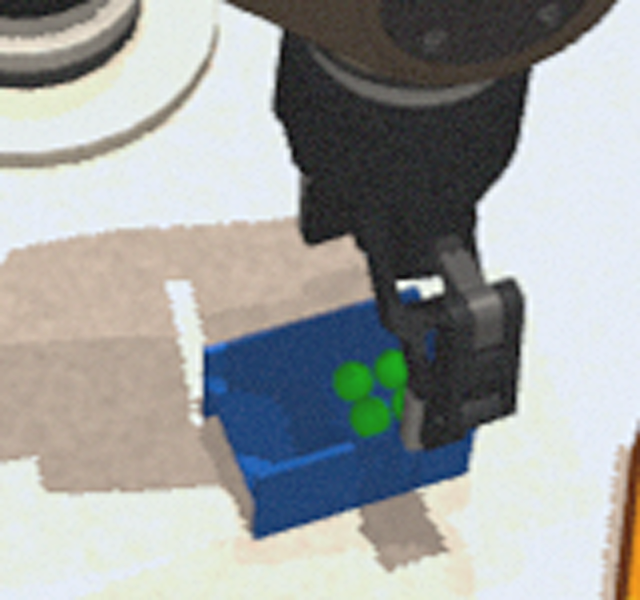

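```bash
python3 -m jog '[{"grip":0,"xyz":[0.001,-0.0045,0.02],"dr":[0.006,0.003,0.001]},{"grip":0,"xyz":[0.001,-0.0045,0.04],"dr":[0.006,0.003,0.001]},{"grip":0,"xyz":[0.001,-0.0045,0.048],"dr":[0.006,0.003,0.001]},{"grip":0,"xyz":[0.001,-0.0045,0.048],"dr":[0.006,0.003,0.001]},{"grip":0,"xyz":[0.001,-0.0045,0.048],"dr":[0.006,0.003,0.001]}]'
python3 - <<'E'
from h import *
st()
rel([.5073,-.1897,.008],down(68.5))
im=ctrl.read_camera("side");cv2.imwrite("pics/s3.png",im[:,:,::-1]);crop("pics/s3.png",270,220,160,150,4,"pics/s3c.png")
E
```

```text
time: 4.08
eef_pos: [0.5078, -0.1898, 0.0092]
tcp_rot: [0.826, 0.563, 0.001, 0.001]
contact_force: [0.4, -1.5, 0.6]
opening: 1.0
t4.08 q [-0.545  0.293  2.03   0.     0.817 -1.741] p [ 0.5078 -0.1898  0.0092] x [ 0.366  0.931 -0.   ] z [ 0.002 -0.001 -1.   ] F [ 0.4 -1.5  0.6] op 1.000
xyz [-0.0001 -0.0005  0.0012] dr [0.0024 0.0002 0.0003]
```

View pics/s3c.png

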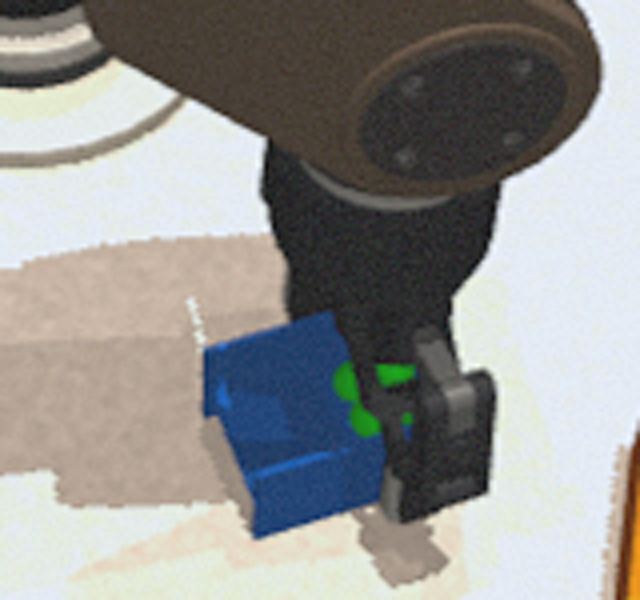

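```bash
python3 -m jog '[{"grip":0.2,"xyz":[0,0,0],"dr":[0,0,0]},{"grip":0.3,"xyz":[0,0,0],"dr":[0,0,0]},{"grip":0.5,"xyz":[0,0,0],"dr":[0,0,0]},{"grip":1,"xyz":[0,0,0],"dr":[0,0,0]},{"grip":1,"xyz":[0,0,0],"dr":[0,0,0]},{"grip":1,"xyz":[0,0,0],"dr":[0,0,0]},{"grip":1,"xyz":[0,0,0],"dr":[0,0,0]},{"grip":1,"xyz":[0,0,0],"dr":[0,0,0]}]' 45 && python3 -m jog '[{"grip":1,"xyz":[0,0,-0.01],"dr":[0,0,0]},{"grip":1,"xyz":[0,0,-0.025],"dr":[0,0,0]},{"grip":1,"xyz":[0,0,-0.04],"dr":[0,0,0]},{"grip":1,"xyz":[0,0,-0.05],"dr":[0,0,0]},{"grip":1,"xyz":[0,0,-0.05],"dr":[0,0,0]}]'
python3 - <<'E'
from h import *
st()
im=ctrl.read_camera("side");cv2.imwrite("pics/s4.png",im[:,:,::-1]);crop("pics/s4.png",270,170,160,150,4,"pics/s4c.png")
E
```

```text
time: 4.8
eef_pos: [0.5082, -0.19, 0.0095]
tcp_rot: [0.827, 0.563, 0.001, 0.001]
contact_force: [-1.3, 1.4, 5.9]
opening: 0.672
time: 5.22
eef_pos: [0.5084, -0.1901, 0.0605]
tcp_rot: [0.826, 0.563, 0.001, 0.002]
contact_force: [0.3, -0.4, -1.0]
opening: 0.668
t5.22 q [-0.545  0.204  2.02   0.     0.912 -1.741] p [ 0.5084 -0.1901  0.0605] x [ 0.366  0.931 -0.001] z [ 0.005 -0.003 -1.   ] F [ 0.3 -0.4 -1. ] op 0.668
```

View pics/s4c.png

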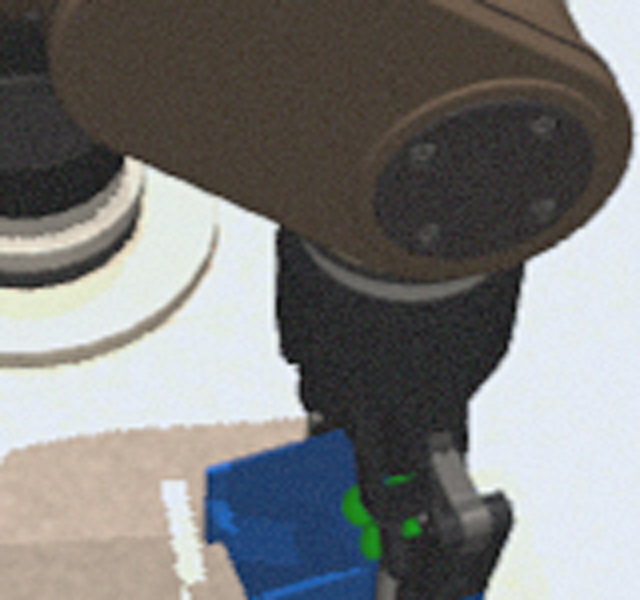

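```bash
cat > pour.py <<'E'
from kin import *
import kin,sys
kin.ZG=.0095
C0=np.array([.5468,.0572]);PSI=-101.5
u=np.array([np.cos(np.radians(PSI)),np.sin(np.radians(PSI))])
def tgt(th,zl,off=.022):
    lip=[*(C0+off*u),zl];p,T=scoop_tool(lip,PSI,th,0);return p,T
if __name__=="__main__":
    for a in sys.argv[1:]:
        th,zl,off=map(float,a.split(","));p,T=tgt(th,zl,off);print(a,np.round(p,4),end=" ");rel(p,T)
E
python3 pour.py 0,.14,.022
```

```text
0,.14,.022 [ 0.5318 -0.0163  0.1215] xyz [ 0.1702 -0.0408 -0.0625] dr [ 0.003  -0.0021  1.3967]
```

```bash
python3 -m jog '[{"grip":1,"xyz":[0.005,-0.001,-0.012],"dr":[0,0,0.06]},{"grip":1,"xyz":[0.015,-0.004,-0.03],"dr":[0,0,0.18]},{"grip":1,"xyz":[0.03,-0.008,-0.048],"dr":[0,0,0.3]},{"grip":1,"xyz":[0.047,-0.012,-0.06],"dr":[0,0,0.42]},{"grip":1,"xyz":[0.065,-0.016,-0.0625],"dr":[0,0,0.54]},{"grip":1,"xyz":[0.083,-0.02,-0.0625],"dr":[0,0,0.66]},{"grip":1,"xyz":[0.101,-0.024,-0.0625],"dr":[0,0,0.78]},{"grip":1,"xyz":[0.119,-0.028,-0.0625],"dr":[0,0,0.9]},{"grip":1,"xyz":[0.135,-0.032,-0.0625],"dr":[0,0,1.02]},{"grip":1,"xyz":[0.148,-0.036,-0.0625],"dr":[0,0,1.14]},{"grip":1,"xyz":[0.16,-0.039,-0.0625],"dr":[0,0,1.24]},{"grip":1,"xyz":[0.166,-0.041,-0.0625],"dr":[0,0,1.32]}]' && python3 pour.py 0,.125,.022
python3 - <<'E'
from h import *
st()
for n in("side","top"):
  im=ctrl.read_camera(n);cv2.imwrite(f"pics/{n}5.png",im[:,:,::-1])
crop("pics/side5.png",200,90,240,180,3.3,"pics/s5c.png")
crop("pics/top5.png",200,160,200,140,4,"pics/t5c.png")
E
```

```text
time: 6.27
eef_pos: [0.5286, -0.0183, 0.119]
tcp_rot: [0.998, -0.064, -0.001, -0.0]
contact_force: [-0.6, -0.5, -1.2]
opening: 0.672
0,.125,.022 [ 0.5318 -0.0163  0.1065] xyz [ 0.003  -0.0024  0.0125] dr [-0.0005  0.0019  0.073 ]
t6.27 q [-0.227  0.09   2.023  0.     1.03  -0.099] p [ 0.5286 -0.0183  0.119 ] x [ 0.992 -0.127 -0.002] z [-0.002  0.001 -1.   ] F [-0.6 -0.5 -1.2] op 0.672
```

View pics/s5c.png

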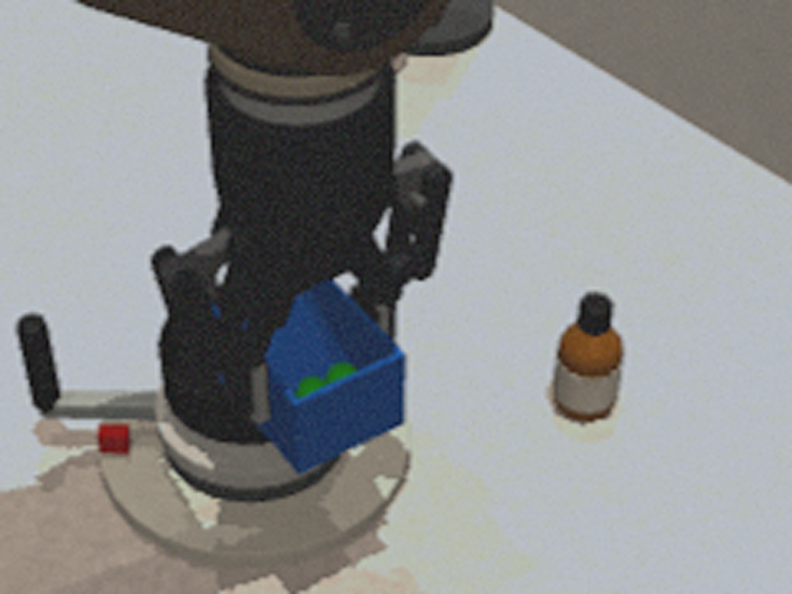

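View pics/t5c.png

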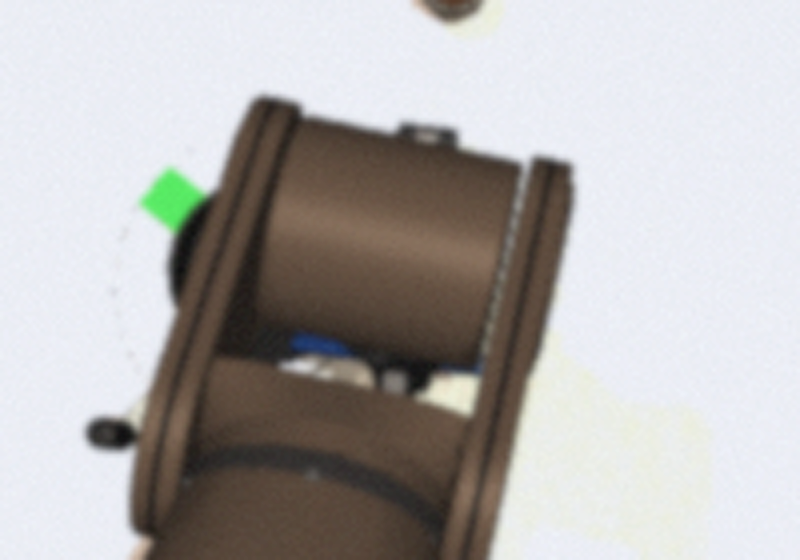

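```bash
python3 pour.py 0,.125,.022 6,.12,.022 12,.12,.022 18,.12,.022 24,.12,.022 28,.12,.022 34,.117,.022 40,.114,.022 45,.112,.022 50,.11,.022 55,.108,.022 60,.107,.022 64,.107,.022 | cut -d' ' -f1,6-
```

```text
0,.125,.022 0.1065] xyz [ 0.0029 -0.0028  0.0126] dr [-0.0002  0.0018  0.0785]
6,.12,.022 0.1071] xyz [ 0.0028 -0.0011  0.012 ] dr [-0.1049 -0.0023  0.0785]
12,.12,.022 0.1129] xyz [ 0.0027 -0.0001  0.0062] dr [-0.2095 -0.0064  0.0784]
18,.12,.022 0.1188] xyz [0.0027 0.0004 0.0003] dr [-0.3142 -0.0105  0.0781]
24,.12,.022 0.1247] xyz [ 0.0027  0.0002 -0.0055] dr [-0.4189 -0.0147  0.0777]
28,.12,.022 0.1285] xyz [ 0.0027 -0.0003 -0.0094] dr [-0.4886 -0.0174  0.0773]
34,.117,.022 0.1313] xyz [ 0.0028 -0.0015 -0.0122] dr [-0.5933 -0.0215  0.0767]
40,.114,.022 0.1339] xyz [ 0.0029 -0.0033 -0.0148] dr [-0.698  -0.0257  0.0759]
45,.112,.022 0.1364] xyz [ 0.0031 -0.0052 -0.0173] dr [-0.7852 -0.0291  0.0751]
50,.11,.022 0.1387] xyz [ 0.0032 -0.0075 -0.0196] dr [-0.8724 -0.0326  0.0742]
55,.108,.022  0.1408] xyz [ 0.0035 -0.0102 -0.0217] dr [-0.9596 -0.036   0.0732]
60,.107,.022  0.1436] xyz [ 0.0037 -0.0132 -0.0245] dr [-1.0468 -0.0395  0.0721]
64,.107,.022 0.1465] xyz [ 0.0039 -0.0159 -0.0274] dr [-1.1166 -0.0422  0.0711]
```

```bash
python3 -m jog '[{"grip":1,"xyz":[0.003,-0.002,0.006],"dr":[-0.03,0,0.04]},{"grip":1,"xyz":[0.003,-0.0015,0.012],"dr":[-0.07,-0.001,0.078]},{"grip":1,"xyz":[0.003,-0.001,0.012],"dr":[-0.105,-0.002,0.078]},{"grip":1,"xyz":[0.003,-0.0005,0.009],"dr":[-0.157,-0.004,0.078]},{"grip":1,"xyz":[0.003,0,0.006],"dr":[-0.21,-0.006,0.078]},{"grip":1,"xyz":[0.003,0,0.003],"dr":[-0.262,-0.008,0.078]},{"grip":1,"xyz":[0.003,0,0],"dr":[-0.314,-0.0105,0.078]},{"grip":1,"xyz":[0.003,0,-0.003],"dr":[-0.366,-0.013,0.078]},{"grip":1,"xyz":[0.003,0,-0.0055],"dr":[-0.419,-0.015,0.078]},{"grip":1,"xyz":[0.003,0,-0.0055],"dr":[-0.419,-0.015,0.078]},{"grip":1,"xyz":[0.003,0,-0.0055],"dr":[-0.419,-0.015,0.078]}]' && python3 pour.py 24,.12,.022 28,.118,.022 32,.117,.022 36,.115,.022 40,.113,.022 44,.111,.022 48,.109,.022 52,.108,.022 56,.107,.022 60,.107,.022 64,.107,.022
python3 - <<'E'
from h import *
st()
for n in("side","top"):
  im=ctrl.read_camera(n);cv2.imwrite(f"pics/{n}6.png",im[:,:,::-1])
crop("pics/side6.png",200,90,240,180,3.3,"pics/s6c.png")
E
```

```text
time: 7.28
eef_pos: [0.5322, -0.0201, 0.1251]
tcp_rot: [0.973, -0.098, -0.021, 0.206]
contact_force: [-0.0, 0.2, -1.4]
opening: 0.668
24,.12,.022 [ 0.5313 -0.0192  0.1247] xyz [-0.0011 -0.0008  0.0001] dr [-0.0008  0.     -0.0005]
28,.118,.022 [ 0.5314 -0.0187  0.1265] xyz [-0.0011 -0.0005 -0.0018] dr [-0.0706  0.     -0.0005]
32,.117,.022 [ 0.5315 -0.018   0.1294] xyz [-0.0011  0.     -0.0047] dr [-0.1404  0.     -0.0005]
36,.115,.022 [ 0.5317 -0.017   0.1312] xyz [-0.0011 -0.0002 -0.0067] dr [-2.102e-01  1.000e-04 -5.000e-04]
40,.113,.022 [ 0.5319 -0.0158  0.1329] xyz [-0.0011 -0.0006 -0.0088] dr [-2.8e-01  1.0e-04 -5.0e-04]
44,.111,.022 [ 0.5323 -0.0143  0.1345] xyz [-0.0011 -0.0014 -0.0109] dr [-3.498e-01  1.000e-04 -5.000e-04]
48,.109,.022 [ 0.5326 -0.0126  0.136 ] xyz [-0.0011 -0.0024 -0.013 ] dr [-4.196e-01  1.000e-04 -5.000e-04]
52,.108,.022 [ 0.533  -0.0106  0.1384] xyz [-0.0011 -0.0032 -0.016 ] dr [-4.895e-01  1.000e-04 -5.000e-04]
56,.107,.022 [ 0.5334 -0.0084  0.1406] xyz [-0.0011 -0.0044 -0.0189] dr [-5.593e-01  1.000e-04 -5.000e-04]
60,.107,.022 [ 0.5339 -0.006   0.1436] xyz [-0.0011 -0.0054 -0.0227] dr [-6.291e-01  2.000e-04 -5.000e-04]
64,.107,.022 [ 0.5345 -0.0034  0.1465] xyz [-0.0011 -0.0066 -0.0264] dr [-6.989e-01  2.000e-04 -4.000e-04]
t7.28 q [-0.04   0.173  1.963 -0.461  1.122  0.389] p [ 0.5322 -0.0201  0.1251] x [ 0.98 -0.2   0.  ] z [-0.081 -0.398 -0.914] F [-0.   0.2 -1.4] op 0.668
```

View pics/s6c.png

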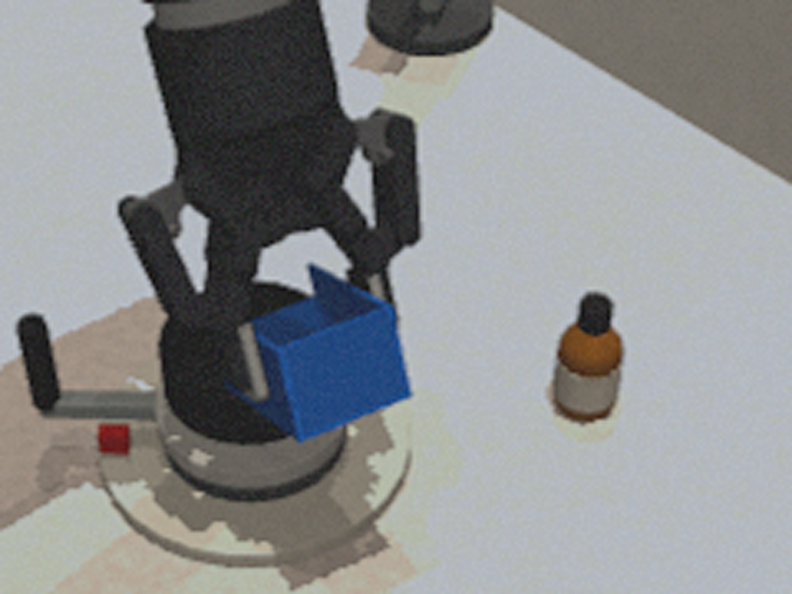

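```bash
python3 -m jog '[{"grip":1,"xyz":[-0.001,-0.0005,-0.002],"dr":[-0.05,0,0]},{"grip":1,"xyz":[-0.001,-0.0002,-0.004],"dr":[-0.1,0,0]},{"grip":1,"xyz":[-0.001,0,-0.005],"dr":[-0.14,0,0]},{"grip":1,"xyz":[-0.001,0,-0.006],"dr":[-0.175,0,0]},{"grip":1,"xyz":[-0.001,0,-0.0067],"dr":[-0.21,0,0]},{"grip":1,"xyz":[-0.001,-0.0004,-0.0078],"dr":[-0.245,0,0]},{"grip":1,"xyz":[-0.001,-0.0006,-0.0088],"dr":[-0.28,0,0]},{"grip":1,"xyz":[-0.001,-0.001,-0.01],"dr":[-0.315,0,0]},{"grip":1,"xyz":[-0.001,-0.0014,-0.011],"dr":[-0.35,0,0]},{"grip":1,"xyz":[-0.001,-0.002,-0.012],"dr":[-0.385,0,0]},{"grip":1,"xyz":[-0.001,-0.0024,-0.013],"dr":[-0.42,0,0]},{"grip":1,"xyz":[-0.001,-0.0028,-0.0145],"dr":[-0.455,0,0]}]' && python3 pour.py 52,.108,.022 56,.107,.022 60,.107,.022 64,.107,.022
python3 - <<'E'
from h import *
st()
for n in("side","top"):
  im=ctrl.read_camera(n);cv2.imwrite(f"pics/{n}7.png",im[:,:,::-1])
crop("pics/side7.png",200,90,240,180,3.3,"pics/s7c.png")
crop("pics/top7.png",200,160,200,140,4,"pics/t7c.png")
E
```

```text
time: 8.38
eef_pos: [0.5334, -0.012, 0.1384]
tcp_rot: [0.901, -0.092, -0.042, 0.422]
contact_force: [0.5, -0.2, 0.1]
opening: 0.672
52,.108,.022 [ 0.533  -0.0106  0.1384] xyz [-0.0006 -0.0008 -0.001 ] dr [-0.031   0.0006 -0.0036]
56,.107,.022 [ 0.5334 -0.0084  0.1406] xyz [-0.0006 -0.0006 -0.0042] dr [-0.1008  0.0007 -0.0036]
60,.107,.022 [ 0.5339 -0.006   0.1436] xyz [-0.0006  0.0002 -0.008 ] dr [-0.1706  0.0008 -0.0036]
64,.107,.022 [ 0.5345 -0.0034  0.1465] xyz [-0.0006  0.0007 -0.0119] dr [-0.2404  0.0009 -0.0036]
t8.38 q [ 0.129  0.333  1.884 -0.833  1.383  0.697] p [ 0.5334 -0.012   0.1384] x [ 0.979 -0.202  0.002] z [-0.154 -0.753 -0.64 ] F [ 0.5 -0.2  0.1] op 0.672
```

View pics/s7c.png

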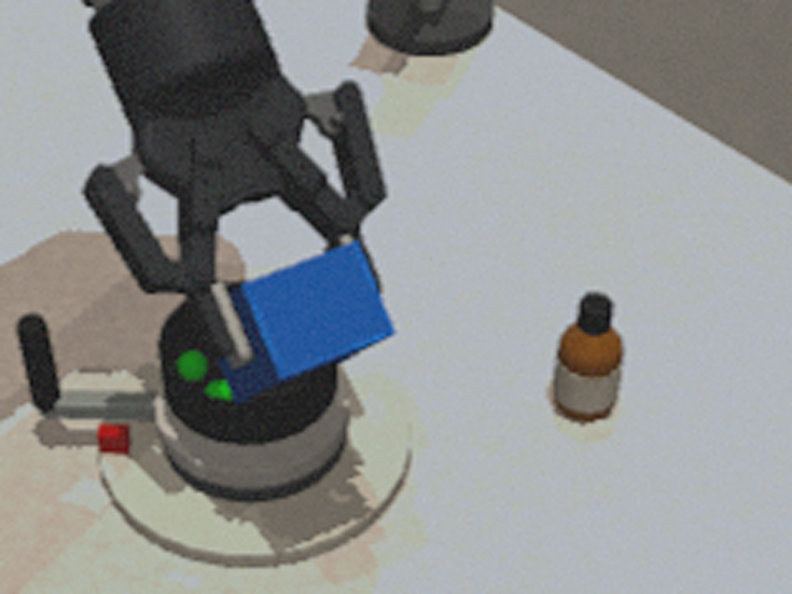

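View pics/t7c.png

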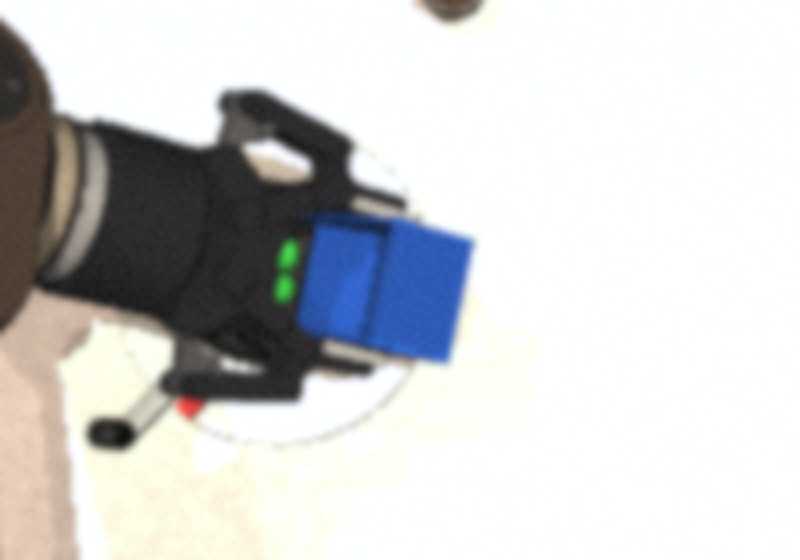

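```bash
python3 -m jog '[{"grip":1,"xyz":[-0.001,0,-0.003],"dr":[-0.07,0,-0.002]},{"grip":1,"xyz":[-0.001,0,-0.006],"dr":[-0.13,0,-0.003]},{"grip":1,"xyz":[-0.001,0,-0.0085],"dr":[-0.18,0,-0.003]},{"grip":1,"xyz":[-0.001,0.0004,-0.011],"dr":[-0.22,0,-0.003]},{"grip":1,"xyz":[-0.001,0.0004,-0.011],"dr":[-0.22,0,-0.003]},{"grip":1,"xyz":[-0.001,0.0004,-0.011],"dr":[-0.22,0,-0.003]},{"grip":1,"xyz":[-0.001,0.0004,-0.011],"dr":[-0.22,0,-0.003]},{"grip":1,"xyz":[-0.001,0.0004,-0.011],"dr":[-0.22,0,-0.003]},{"grip":1,"xyz":[-0.001,0.0004,-0.011],"dr":[-0.22,0,-0.003]}]'
python3 - <<'E'
from h import *
st()
for n in("side","top"):
  im=ctrl.read_camera(n);cv2.imwrite(f"pics/{n}8.png",im[:,:,::-1])
crop("pics/side8.png",200,90,240,180,3.3,"pics/s8c.png")
crop("pics/top8.png",240,190,100,75,8,"pics/t8c.png")
E
```

```text
time: 9.23
eef_pos: [0.5341, -0.0038, 0.146]
tcp_rot: [0.85, -0.086, -0.052, 0.517]
contact_force: [0.5, -0.3, -0.8]
opening: 0.67
t9.23 q [ 0.189  0.424  1.844 -0.965  1.535  0.783] p [ 0.5341 -0.0038  0.146 ] x [ 0.98  -0.2    0.001] z [-0.178 -0.87  -0.459] F [ 0.5 -0.3 -0.8] op 0.670
```

View pics/s8c.png

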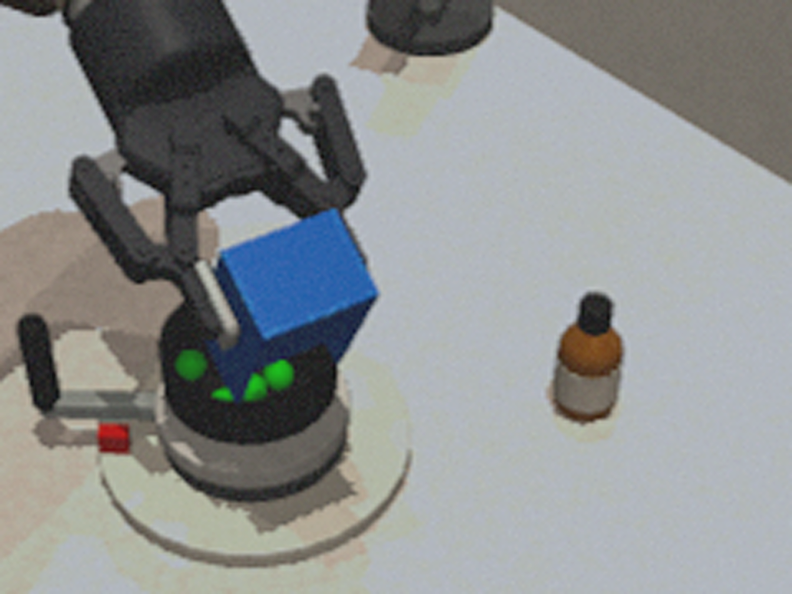

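View pics/t8c.png

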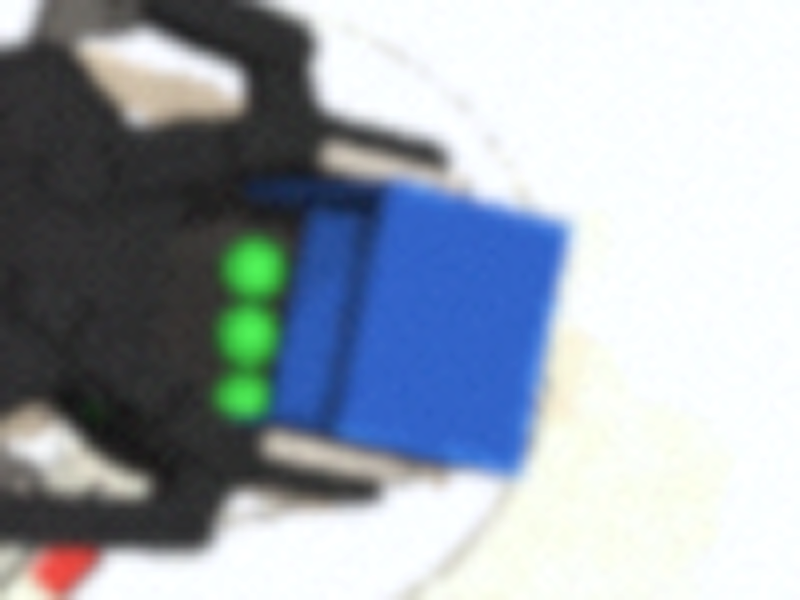

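Run:
```python
from h import *
s=ctrl.get_state();rel(s["eef_pos"]+[0,-.03,.06])
```

```text
xyz [ 0.0061  0.0668 -0.0014]
```

```bash
python3 -m jog '[{"grip":1,"xyz":[0,0.009,-0.0046],"dr":[0,0,0]},{"grip":1,"xyz":[0,0.027,-0.0138],"dr":[0,0,0]},{"grip":1,"xyz":[0,0.044,-0.023],"dr":[0,0,0]},{"grip":1,"xyz":[0,0.0533,-0.0275],"dr":[0,0,0]},{"grip":1,"xyz":[0,0.0533,-0.0275],"dr":[0,0,0]}]'
python3 - <<'E'
from h import *
st()
for n in("side","top"):
  im=ctrl.read_camera(n);cv2.imwrite(f"pics/{n}9.png",im[:,:,::-1])
crop("pics/side9.png",200,90,240,180,3.3,"pics/s9c.png")
crop("pics/top9.png",240,190,100,75,8,"pics/t9c.png")
E
```

```text
time: 9.75
eef_pos: [0.5354, -0.0034, 0.2091]
tcp_rot: [0.85, -0.087, -0.049, 0.517]
contact_force: [-0.1, 0.4, -0.9]
opening: 0.672
t9.75 q [ 0.189  0.332  1.828 -0.965  1.594  0.699] p [ 0.5354 -0.0034  0.2091] x [ 0.98  -0.2    0.006] z [-0.175 -0.87  -0.46 ] F [-0.1  0.4 -0.9] op 0.672
```

View pics/s9c.png

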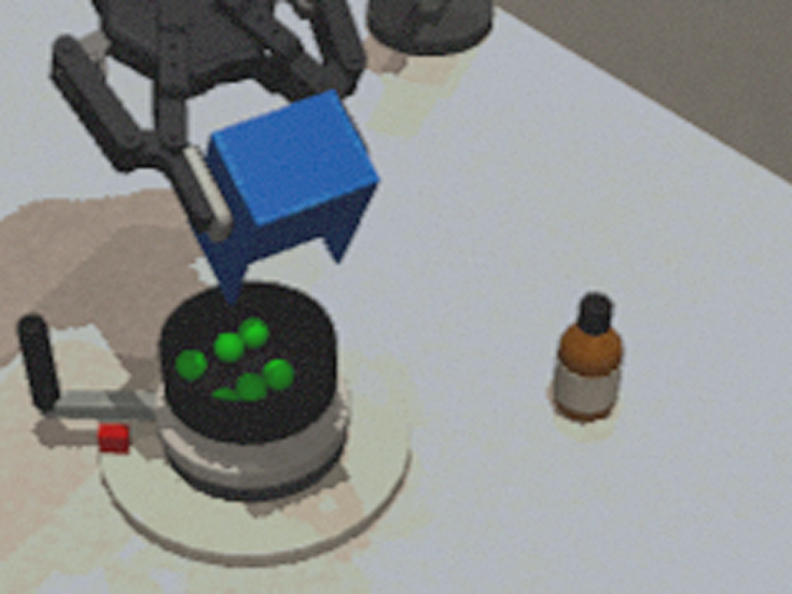

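View pics/t9c.png

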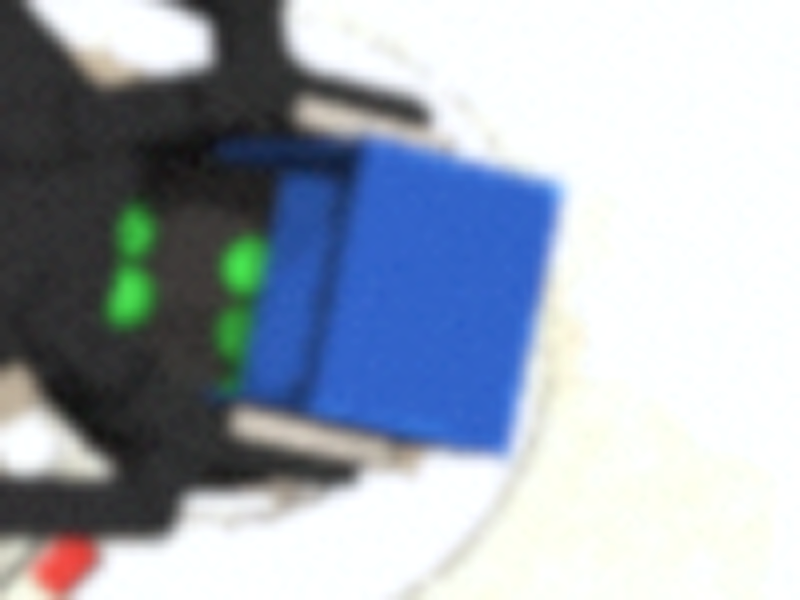

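Run:
```python
from kin import *
T=scoop_tool([0,0,0],-101.5,0,0)[1]
rel([.5,-.165,.12],T)
print(ik(np.array([.5,-.165,.01]),T,ctrl.get_state()["qpos"]))
print("orange",back("top",423,222,.045),back("top",447,200,.045),"yellow",back("top",421,290,.045),back("top",455,283,.045))
```

```text
xyz [-0.001  -0.0003  0.186 ] dr [ 1.0932e+00 -4.0000e-04 -1.1000e-03]
(array([-5.11575467e-01,  2.63433182e-01,  2.06582588e+00, -1.05012347e-13,
        8.12333589e-01, -3.10862603e-01]), np.float64(2.8931975882620316e-13), np.float64(0.41417411723457453))
orange [ 0.56120263 -0.25773006  0.045     ] [ 0.60628322 -0.30778637  0.045     ] yellow [ 0.42335962 -0.25067082  0.045     ] [ 0.43715004 -0.31946785  0.045     ]
```

```bash
python3 -m jog '[{"grip":1,"xyz":[0,0,0.008],"dr":[0.05,0,0]},{"grip":1,"xyz":[0,0,0.024],"dr":[0.15,0,0]},{"grip":1,"xyz":[0,0,0.042],"dr":[0.26,0,0]},{"grip":1,"xyz":[0,0,0.06],"dr":[0.37,0,0]},{"grip":1,"xyz":[0,0,0.08],"dr":[0.48,0,0]},{"grip":1,"xyz":[0,0,0.1],"dr":[0.59,0,0]},{"grip":1,"xyz":[0,0,0.12],"dr":[0.7,0,0]},{"grip":1,"xyz":[0,0,0.14],"dr":[0.81,0,0]},{"grip":1,"xyz":[0,0,0.158],"dr":[0.91,0,0]},{"grip":1,"xyz":[0,0,0.172],"dr":[1.0,0,0]},{"grip":1,"xyz":[-0.001,0,0.182],"dr":[1.06,0,0]},{"grip":1,"xyz":[-0.001,0,0.186],"dr":[1.093,0,0]}]'  && python3 -m jog '[{"grip":1,"xyz":[0,0,0],"dr":[0,0,0]},{"grip":1,"xyz":[0,0,0],"dr":[0,0,0]}]'
python3 - <<'E'
from kin import *
st()
T=scoop_tool([0,0,0],-101.5,0,0)[1]
rel([.5,-.165,.0105],T)
for n in("side","top"):
  im=ctrl.read_camera(n);cv2.imwrite(f"pics/{n}10.png",im[:,:,::-1])
crop("pics/side10.png",200,90,240,230,2.6,"pics/s10c.png")
crop("pics/top10.png",220,180,100,100,6,"pics/t10c.png")
E
```

```text
time: 10.85
eef_pos: [0.498, -0.1668, 0.1181]
tcp_rot: [0.995, -0.102, -0.002, -0.001]
contact_force: [0.0, -0.4, -0.3]
opening: 0.673
time: 11.02
eef_pos: [0.4988, -0.1654, 0.1188]
tcp_rot: [0.995, -0.101, -0.002, 0.0]
contact_force: [0.5, -0.2, -0.5]
opening: 0.672
t11.02 q [-5.12e-01  8.40e-02  2.03e+00 -2.00e-03  1.03e+00 -3.08e-01] p [ 0.4988 -0.1654  0.1188] x [ 0.979 -0.202 -0.003] z [-0.003 -0.    -1.   ] F [ 0.5 -0.2 -0.5] op 0.672
xyz [ 0.0014 -0.0007  0.1083] dr [ 0.001   0.0029 -0.0023]
```

View pics/s10c.png

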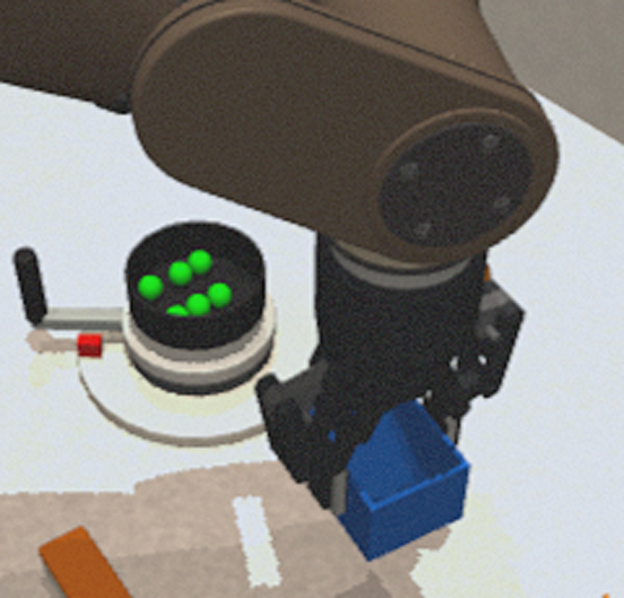

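View pics/t10c.png

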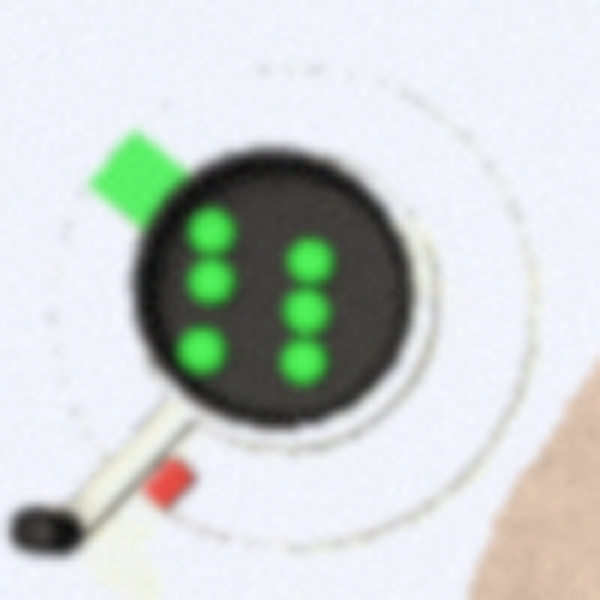

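```bash
python3 -m jog '[{"grip":1,"xyz":[0,0,0.01],"dr":[0,0.001,0]},{"grip":1,"xyz":[0.0005,0,0.032],"dr":[0,0.002,0]},{"grip":1,"xyz":[0.001,0,0.056],"dr":[0,0.003,0]},{"grip":1,"xyz":[0.001,0,0.078],"dr":[0,0.003,0]},{"grip":1,"xyz":[0.001,0,0.094],"dr":[0,0.003,0]},{"grip":1,"xyz":[0.001,0,0.102],"dr":[0,0.003,0]},{"grip":1,"xyz":[0.001,0,0.103],"dr":[0,0.003,0]},{"grip":1,"xyz":[0.001,0,0.103],"dr":[0,0.003,0]}]'
python3 - <<'E'
from kin import *
st()
T=scoop_tool([0,0,0],-101.5,0,0)[1]
rel([.5,-.165,.0105],T)
E
```

```text
time: 11.78
eef_pos: [0.5009, -0.165, 0.0168]
tcp_rot: [0.995, -0.1, 0.001, 0.001]
contact_force: [0.2, 0.1, -0.7]
opening: 0.67
t11.78 q [-0.511  0.251  2.065 -0.     0.823 -0.31 ] p [ 0.5009 -0.165   0.0168] x [ 0.98  -0.199  0.002] z [ 0.002 -0.002 -1.   ] F [ 0.2  0.1 -0.7] op 0.670
xyz [-0.0009  0.0002  0.0063] dr [ 0.0011 -0.0023  0.0005]
```

```bash
python3 -m jog '[{"grip":1,"xyz":[0,0,0.002],"dr":[0.001,-0.002,0]},{"grip":1,"xyz":[0,0,0.004],"dr":[0.001,-0.002,0]},{"grip":1,"xyz":[0,0,0.006],"dr":[0.001,-0.002,0]},{"grip":1,"xyz":[0,0,0.0065],"dr":[0.001,-0.002,0]},{"grip":1,"xyz":[0,0,0.0065],"dr":[0.001,-0.002,0]},{"grip":1,"xyz":[0,0,0.0065],"dr":[0.001,-0.002,0]}]'
python3 - <<'E'
from kin import *
st()
im=ctrl.read_camera("side");cv2.imwrite(f"pics/side11.png",im[:,:,::-1])
crop("pics/side11.png",250,180,160,150,4,"pics/s11c.png")
E
```

```text
time: 12.28
eef_pos: [0.501, -0.1657, 0.0109]
tcp_rot: [0.995, -0.101, 0.001, 0.0]
contact_force: [-1.0, -0.5, -0.4]
opening: 0.678
t12.28 q [-0.512  0.263  2.064  0.     0.813 -0.311] p [ 0.501  -0.1657  0.0109] x [ 0.98  -0.2    0.001] z [ 0.001 -0.001 -1.   ] F [-1.  -0.5 -0.4] op 0.678
```

View pics/s11c.png

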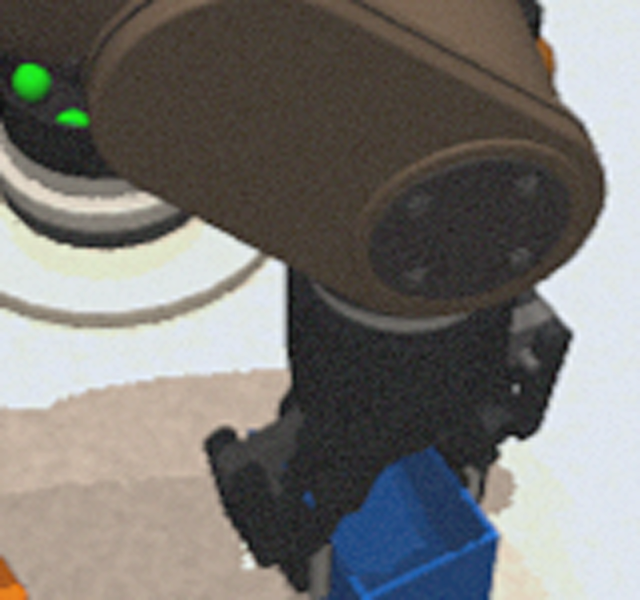

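```bash
python3 -m jog '[{"grip":1,"xyz":[0,0,0.0008],"dr":[0,0,0]},{"grip":1,"xyz":[0,0,0.0015],"dr":[0,0,0]},{"grip":1,"xyz":[0,0,0.002],"dr":[0,0,0]},{"grip":1,"xyz":[0,0,0.002],"dr":[0,0,0]}]'
```

```text
time: 12.67
eef_pos: [0.5011, -0.1657, 0.0095]
tcp_rot: [0.995, -0.1, 0.0, 0.0]
contact_force: [-2.5, 1.7, 4.8]
opening: 0.674
```

Touching the bench (Fz 4.8 N). Release slowly and retreat straight up.

```bash
python3 -m jog '[{"grip":0.3,"xyz":[0,0,0],"dr":[0,0,0]},{"grip":0.25,"xyz":[0,0,0],"dr":[0,0,0]},{"grip":0.15,"xyz":[0,0,0],"dr":[0,0,0]},{"grip":0,"xyz":[0,0,0],"dr":[0,0,0]},{"grip":0,"xyz":[0,0,0],"dr":[0,0,0]},{"grip":0,"xyz":[0,0,0],"dr":[0,0,0]},{"grip":0,"xyz":[0,0,-0.005],"dr":[0,0,0]},{"grip":0,"xyz":[0,0,-0.02],"dr":[0,0,0]},{"grip":0,"xyz":[0,0,-0.05],"dr":[0,0,0]},{"grip":0,"xyz":[0,0,-0.085],"dr":[0,0,0]},{"grip":0,"xyz":[0,0,-0.12],"dr":[0,0,0]},{"grip":0,"xyz":[0,0,-0.16],"dr":[0,0,0]}]'
python3 - <<'E'
from kin import *
st()
im=ctrl.read_camera("side");cv2.imwrite(f"pics/side12.png",im[:,:,::-1])
crop("pics/side12.png",200,150,220,200,3,"pics/s12c.png")
E
```

```text
time: 13.67
eef_pos: [0.4997, -0.165, 0.1694]
tcp_rot: [0.995, -0.1, -0.001, -0.0]
contact_force: [1.2, -0.5, -0.2]
opening: 0.994
t13.67 q [-0.512  0.02   1.995  0.     1.128 -0.311] p [ 0.4997 -0.165   0.1694] x [ 0.98  -0.2   -0.001] z [-0.001  0.001 -1.   ] F [ 1.2 -0.5 -0.2] op 0.994
```

View pics/s12c.png

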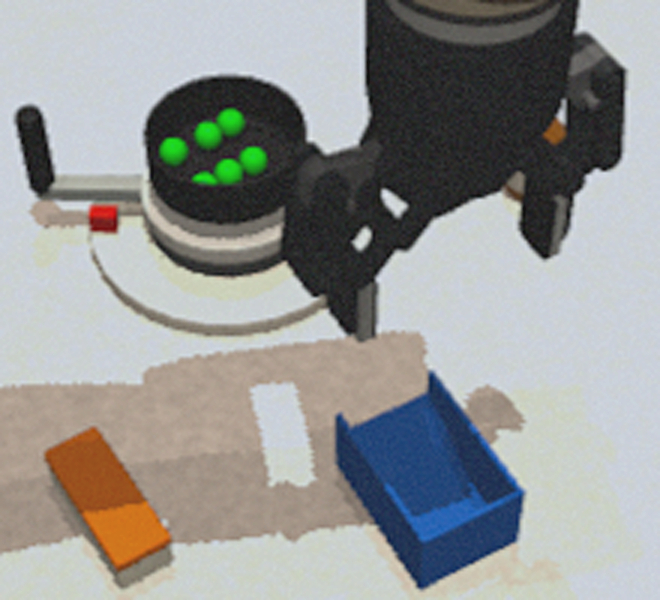

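```bash
cat > lev.py <<'E'
from kin import *
import sys
C0=np.array([.5468,.0572]);A0=135.3
def tgt(lev,z,r=.11,dyaw=0):
    a=np.radians(A0)-lev
    return np.array([C0[0]+r*np.cos(a),C0[1]+r*np.sin(a),z]),down(np.degrees(a)-90+dyaw)
if __name__=="__main__":
    for a in sys.argv[1:]:
        l,z=map(float,a.split(","));p,T=tgt(l,z);print(a,np.round(p,4),end=" ");rel(p,T)
        q,e,m=ik(p,T,ctrl.get_state()["qpos"]);print("   q",np.round(q,2),round(e,4),round(m,2))
E
python3 lev.py 0,.15 0,.048 0.75,.048 1.5,.048
```

```text
0,.15 [0.4686 0.1346 0.15  ] xyz [-0.0962 -0.289   0.0271] dr [ 0.0116 -0.0113 -0.9915]
   q [ 0.07 -0.05  2.1   0.    1.09 -0.72] 0.0 0.38
0,.048 [0.4686 0.1346 0.048 ] xyz [-0.0977 -0.2894  0.1291] dr [ 0.0116 -0.0113 -0.9915]
   q [ 0.07  0.12  2.15 -0.    0.87 -0.72] 0.0 0.33
0.75,.048 [0.5423 0.1671 0.048 ] xyz [-0.0319 -0.336   0.1298] dr [ 0.0064 -0.0142 -0.2415]
   q [0.12 0.28 1.96 0.   0.91 0.08] 0.0 0.52
1.5,.048 [0.6184 0.1407 0.048 ] xyz [ 0.0479 -0.3253  0.1311] dr [ 0.0008 -0.0157  0.5085]
   q [0.06 0.4  1.79 0.   0.95 0.77] 0.0 0.69
```

```bash
python3 -m jog '[{"grip":0,"xyz":[-0.004,-0.012,0],"dr":[0,0,-0.05]},{"grip":0,"xyz":[-0.012,-0.036,0],"dr":[0,0,-0.14]},{"grip":0,"xyz":[-0.022,-0.066,0],"dr":[0,0,-0.24]},{"grip":0,"xyz":[-0.033,-0.098,0],"dr":[0,0,-0.34]},{"grip":0,"xyz":[-0.044,-0.13,0],"dr":[0,0,-0.44]},{"grip":0,"xyz":[-0.055,-0.162,0],"dr":[0,0,-0.54]},{"grip":0,"xyz":[-0.065,-0.194,0],"dr":[0,0,-0.64]},{"grip":0,"xyz":[-0.075,-0.224,0],"dr":[0,0,-0.74]},{"grip":0,"xyz":[-0.084,-0.252,0.005],"dr":[0,0,-0.84]},{"grip":0,"xyz":[-0.091,-0.273,0.01],"dr":[0,0,-0.92]},{"grip":0,"xyz":[-0.095,-0.286,0.015],"dr":[0,0,-0.97]},{"grip":0,"xyz":[-0.096,-0.289,0.02],"dr":[0,0,-0.99]}]' && python3 -m jog '[{"grip":0,"xyz":[0,0,0],"dr":[0,0,0]},{"grip":0,"xyz":[0,0,0],"dr":[0,0,0]}]' && python3 lev.py 0,.048
python3 - <<'E'
from kin import *
st()
for n in("side","top"):
  im=ctrl.read_camera(n);cv2.imwrite(f"pics/{n}13.png",im[:,:,::-1])
crop("pics/side13.png",150,80,220,180,3.3,"pics/s13c.png")
crop("pics/top13.png",180,180,160,110,5,"pics/t13c.png")
E
```

```text
time: 14.72
eef_pos: [0.464, 0.1388, 0.1485]
tcp_rot: [0.922, 0.386, 0.001, 0.0]
contact_force: [-0.3, 0.1, -0.2]
opening: 0.997
time: 14.88
eef_pos: [0.4643, 0.1364, 0.1483]
tcp_rot: [0.923, 0.384, -0.0, 0.0]
contact_force: [0.4, 0.1, 0.8]
opening: 1.003
0,.048 [0.4686 0.1346 0.048 ] xyz [0.0018 0.0042 0.1003] dr [ 0.0008  0.0004 -0.0028]
   q [ 0.07  0.12  2.15 -0.    0.87 -0.72] 0.0 0.33
t14.88 q [ 7.600e-02 -5.300e-02  2.109e+00 -1.000e-03  1.086e+00 -7.110e-01] p [0.4643 0.1364 0.1483] x [ 0.705  0.709 -0.   ] z [ 0.    -0.001 -1.   ] F [0.4 0.1 0.8] op 1.003
```

View pics/s13c.png

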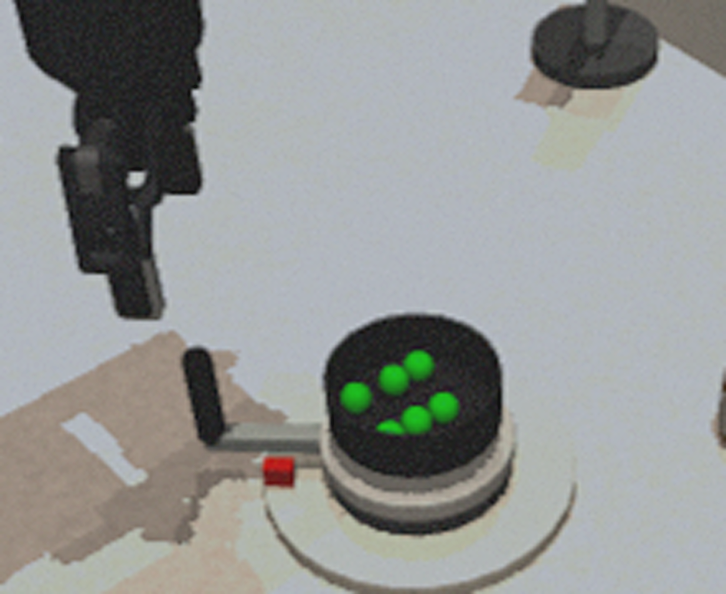

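View pics/t13c.png

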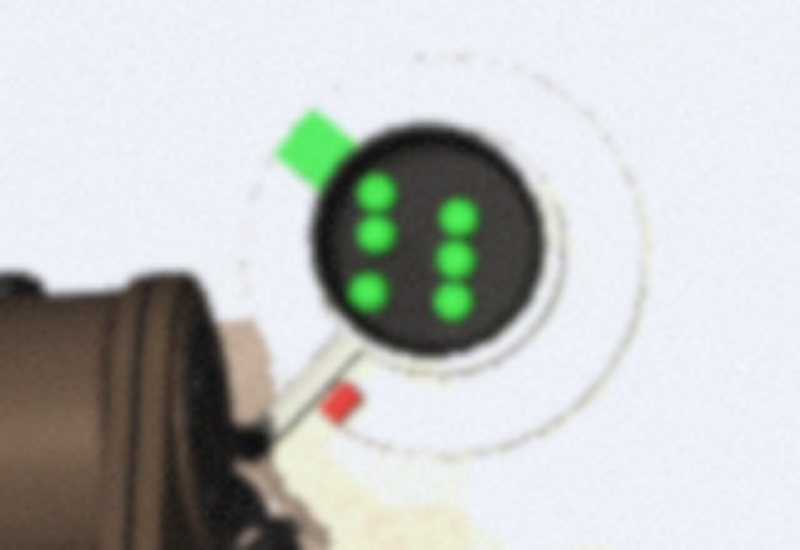

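```bash
python3 -m jog '[{"grip":0,"xyz":[0.001,0.003,0.01],"dr":[0,0,0]},{"grip":0,"xyz":[0.002,0.004,0.03],"dr":[0,0,0]},{"grip":0,"xyz":[0.002,0.004,0.045],"dr":[0,0,0]},{"grip":0,"xyz":[0.002,0.004,0.05],"dr":[0,0,0]},{"grip":0,"xyz":[0.002,0.004,0.05],"dr":[0,0,0]}]' && python3 lev.py 0,.048
python3 - <<'E'
from kin import *
st()
for n in("side","top"):
  im=ctrl.read_camera(n);cv2.imwrite(f"pics/{n}14.png",im[:,:,::-1])
crop("pics/side14.png",150,100,150,130,5,"pics/s14c.png")
E
```

```text
time: 15.4
eef_pos: [0.4677, 0.1346, 0.0966]
tcp_rot: [0.924, 0.384, -0.002, -0.0]
contact_force: [0.4, 0.4, 0.4]
opening: 1.006
0,.048 [0.4686 0.1346 0.048 ] xyz [0.0008 0.0008 0.0486] dr [-0.0015  0.0026 -0.0033]
   q [ 0.07  0.12  2.15 -0.    0.87 -0.72] 0.0 0.33
t15.40 q [ 7.200e-02  3.100e-02  2.133e+00 -1.000e-03  9.800e-01 -7.150e-01] p [0.4677 0.1346 0.0966] x [ 0.706  0.708 -0.003] z [-0.003 -0.001 -1.   ] F [0.4 0.4 0.4] op 1.006
```

View pics/s14c.png

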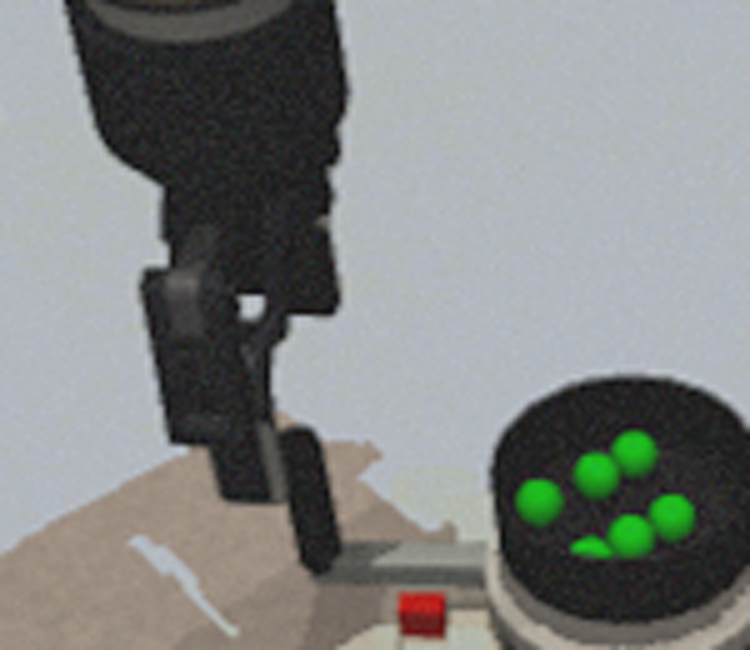

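Run:
```python
from h import *
f=lambda X:(proj("side",X)-[150,100])*5
x=np.array([.706,.708,0]);p=np.array([.4677,.1346,.0966])
print("near tip",f(p-.0425*x+[0,0,.013]),"far",f(p+.0425*x+[0,0,.013]),"post top",f([.4686,.1346,.091]),"bot",f([.4686,.1346,.037]))
```

```text
near tip [[255.39385053 489.66937616]] far [[306.21411    315.21721819]] post top [[292.55519242 439.59928718]] bot [[316.08253622 552.19724924]]
```

```bash
python3 -m jog '[{"grip":0,"xyz":[0.001,0.001,0.01],"dr":[0,0,0]},{"grip":0,"xyz":[0.001,0.001,0.025],"dr":[0,0,0]},{"grip":0,"xyz":[0.001,0.001,0.04],"dr":[0,0,0]},{"grip":0,"xyz":[0.001,0.001,0.047],"dr":[0,0,0]},{"grip":0,"xyz":[0.001,0.001,0.047],"dr":[0,0,0]},{"grip":0,"xyz":[0.001,0.001,0.047],"dr":[0,0,0]}]' && python3 lev.py 0,.048
python3 - <<'E'
from kin import *
st()
for n in("side","top"):
  im=ctrl.read_camera(n);cv2.imwrite(f"pics/{n}15.png",im[:,:,::-1])
crop("pics/side15.png",150,100,150,130,5,"pics/s15c.png")
E
```

```text
time: 16.0
eef_pos: [0.4704, 0.1354, 0.0516]
tcp_rot: [0.923, 0.384, 0.0, 0.0]
contact_force: [0.2, 0.3, -0.1]
opening: 0.999
0,.048 [0.4686 0.1346 0.048 ] xyz [-0.0018 -0.0007  0.0036] dr [ 0.001  -0.0003 -0.0019]
   q [ 0.07  0.12  2.15 -0.    0.87 -0.72] 0.0 0.33
t16.00 q [ 7.300e-02  1.130e-01  2.147e+00 -1.000e-03  8.820e-01 -7.150e-01] p [0.4704 0.1354 0.0516] x [0.705 0.709 0.   ] z [ 0.001 -0.    -1.   ] F [ 0.2  0.3 -0.1] op 0.999
```

View pics/s15c.png

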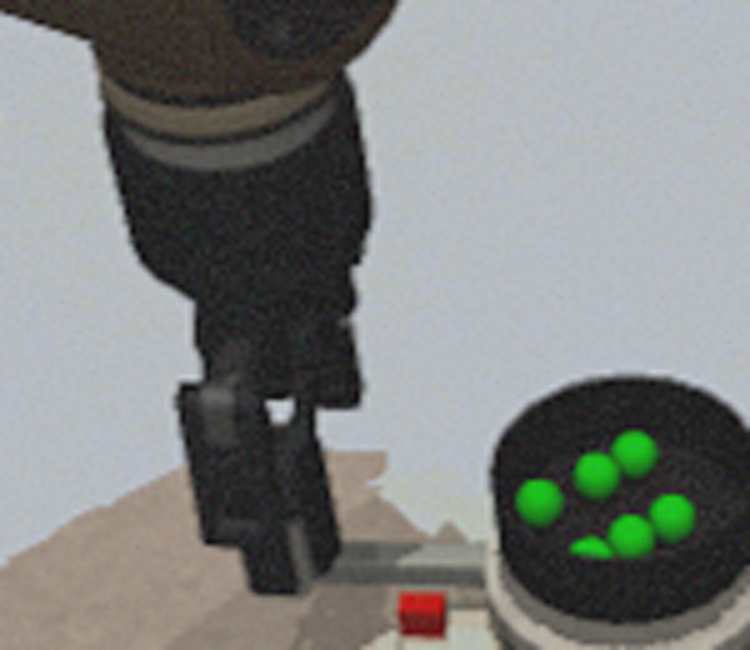

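```bash
python3 -m jog '[{"grip":0.4,"xyz":[-0.001,-0.0007,0.002],"dr":[0,0,0]},{"grip":0.6,"xyz":[-0.001,-0.0007,0.002],"dr":[0,0,0]},{"grip":0.7,"xyz":[-0.001,-0.0007,0.002],"dr":[0,0,0]},{"grip":0.75,"xyz":[-0.001,-0.0007,0.002],"dr":[0,0,0]},{"grip":1,"xyz":[-0.001,-0.0007,0.002],"dr":[0,0,0]},{"grip":1,"xyz":[-0.001,-0.0007,0.002],"dr":[0,0,0]},{"grip":1,"xyz":[-0.001,-0.0007,0.002],"dr":[0,0,0]},{"grip":1,"xyz":[-0.001,-0.0007,0.002],"dr":[0,0,0]},{"grip":1,"xyz":[-0.001,-0.0007,0.002],"dr":[0,0,0]},{"grip":1,"xyz":[-0.001,-0.0007,0.002],"dr":[0,0,0]}]' 50
python3 - <<'E'
from kin import *
st()
for n in("side","top"):
  im=ctrl.read_camera(n);cv2.imwrite(f"pics/{n}16.png",im[:,:,::-1])
crop("pics/side16.png",150,100,150,130,5,"pics/s16c.png")
E
```

```text
time: 16.93
eef_pos: [0.4697, 0.1357, 0.0499]
tcp_rot: [0.923, 0.384, 0.001, 0.0]
contact_force: [2.7, 4.7, -0.2]
opening: 0.175
t16.93 q [ 7.30e-02  1.13e-01  2.15e+00  1.00e-03  8.76e-01 -7.16e-01] p [0.4697 0.1357 0.0499] x [0.705 0.709 0.002] z [ 0.003  0.001 -1.   ] F [ 2.7  4.7 -0.2] op 0.175
```

View pics/s16c.png

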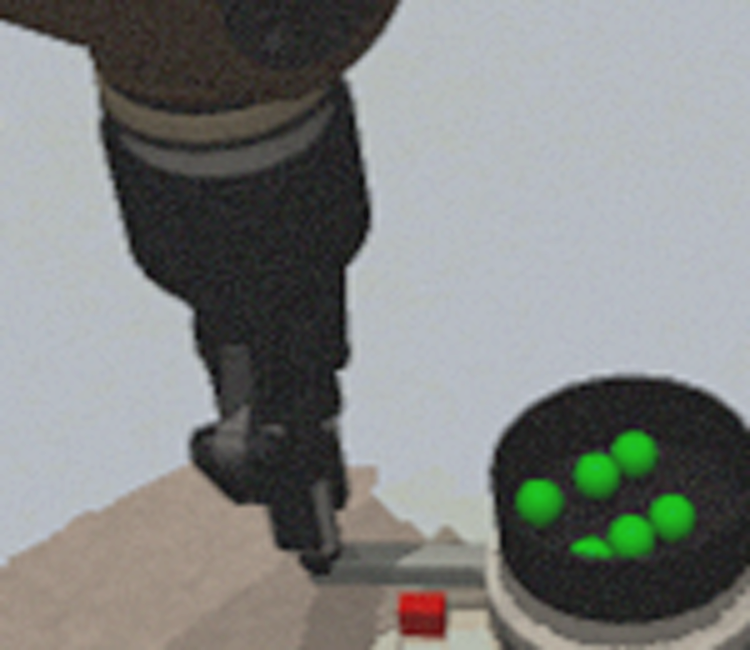

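```bash
python3 -m jog '[{"grip":1,"xyz":[0.0044,0.0001,0],"dr":[0,0,0.04]},{"grip":1,"xyz":[0.011,0.0005,0],"dr":[0,0,0.1]},{"grip":1,"xyz":[0.0186,0.0016,0],"dr":[0,0,0.17]},{"grip":1,"xyz":[0.0261,0.0032,0],"dr":[0,0,0.24]},{"grip":1,"xyz":[0.0336,0.0052,0],"dr":[0,0,0.31]},{"grip":1,"xyz":[0.0408,0.0078,0],"dr":[0,0,0.38]},{"grip":1,"xyz":[0.0478,0.0109,0],"dr":[0,0,0.45]},{"grip":1,"xyz":[0.0547,0.0145,0],"dr":[0,0,0.52]},{"grip":1,"xyz":[0.0612,0.0186,0],"dr":[0,0,0.59]},{"grip":1,"xyz":[0.0674,0.0231,0],"dr":[0,0,0.66]},{"grip":1,"xyz":[0.0725,0.0273,0],"dr":[0,0,0.72]},{"grip":1,"xyz":[0.075,0.0295,0],"dr":[0,0,0.75]}]' && python3 lev.py 0.75,.049
python3 - <<'E'
from kin import *
st()
e=ctrl.get_state()["eef_pos"][:2]-[.5468,.0572];print(np.hypot(*e),np.degrees(np.arctan2(e[1],e[0])))
for n in("side","top"):
  im=ctrl.read_camera(n);cv2.imwrite(f"pics/{n}17.png",im[:,:,::-1])
crop("pics/side17.png",150,80,200,160,4,"pics/s17c.png")
crop("pics/top17.png",180,160,160,130,5,"pics/t17c.png")
E
```

```text
time: 18.03
eef_pos: [0.5424, 0.1701, 0.0499]
tcp_rot: [1.0, 0.018, -0.0, -0.002]
contact_force: [-2.9, 11.5, 4.0]
opening: 0.169
0.75,.049 [0.5423 0.1671 0.049 ] xyz [-0.0002  0.003   0.0009] dr [-0.0039  0.0009 -0.0051]
   q [0.12 0.27 1.96 0.   0.91 0.08] 0.0 0.52
t18.03 q [0.124 0.274 1.957 0.005 0.911 0.085] p [0.5424 0.1701 0.0499] x [ 0.999  0.036 -0.001] z [-0.001  0.004 -1.   ] F [-2.9 11.5  4. ] op 0.169
0.11302696822381003 92.24268786217294
```

View pics/s17c.png

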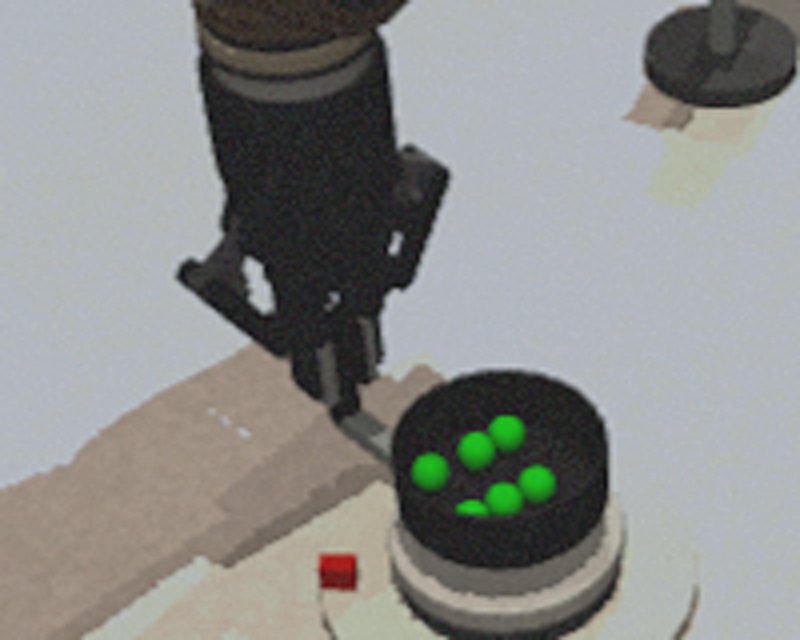

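View pics/t17c.png

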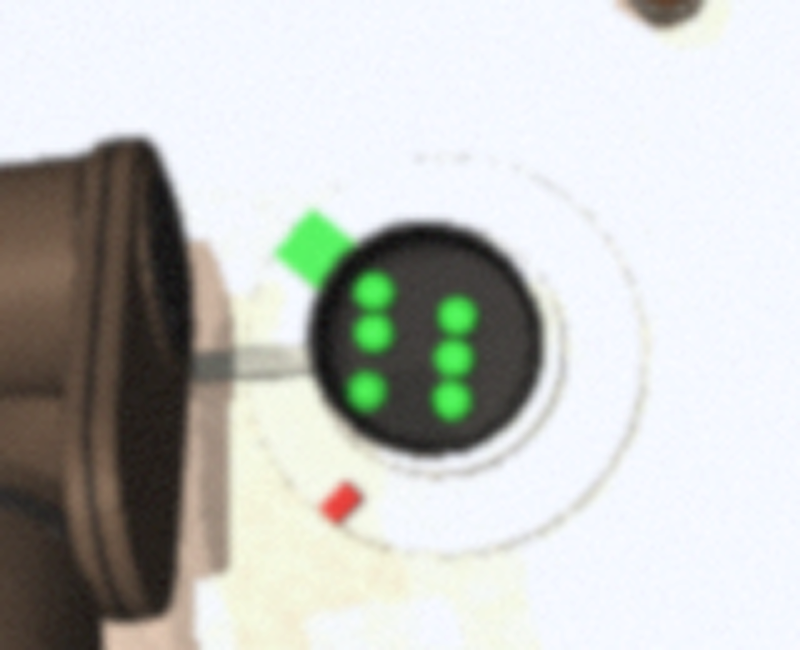

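```bash
sed -i 's/^C0=.*/C0=np.array([.5475,.0598]);A0=135.5/' lev.py
python3 - <<'E'
from lev import *
s=ctrl.get_state();R=Ro.from_quat(s["tcp_rot"]);cmd=s["eef_pos"]+[.0011,-.002,0]
e=s["eef_pos"][:2]-C0;print("lever now",np.radians(A0-np.degrees(np.arctan2(e[1],e[0]))))
for l in(.78,.84,.9,.97,1.04,1.11,1.18,1.25,1.32,1.38,1.43,1.46,1.5,1.53,1.56):
    p,T=tgt(l,s["eef_pos"][2]);print(l,np.round(p,4),np.round(R.inv().apply(p-cmd),4),np.round((R.inv()*T).as_rotvec()[2],3))
E
```

```text
lever now 0.7482761924400178
0.78 [0.5459 0.1698 0.0499] [ 0.0025 -0.0016  0.    ] 0.023
0.84 [0.5525 0.1697 0.0499] [ 0.0091 -0.0012  0.    ] 0.083
0.9 [0.5591 0.1692 0.0499] [ 0.0156 -0.0005 -0.    ] 0.143
0.97 [0.5667 0.1681 0.0499] [ 0.0232  0.0009 -0.    ] 0.213
1.04 [0.5743 0.1665 0.0499] [ 0.0307  0.0028 -0.    ] 0.283
1.11 [0.5817 0.1644 0.0499] [ 0.038   0.0052 -0.    ] 0.353
1.18 [0.5889 0.1617 0.0499] [ 0.0451  0.0081 -0.0001] 0.423
1.25 [0.5959 0.1586 0.0499] [ 0.052   0.0115 -0.0001] 0.493
1.32 [0.6027 0.1549 0.0499] [ 0.0586  0.0154 -0.0001] 0.563
1.38 [0.6083 0.1515 0.0499] [ 0.0641  0.0191 -0.0001] 0.623
1.43 [0.6128 0.1483 0.0499] [ 0.0685  0.0224 -0.0001] 0.673
1.46 [0.6155 0.1463 0.0499] [ 0.071   0.0245 -0.0001] 0.703
1.5 [0.6189 0.1435 0.0499] [ 0.0743  0.0274 -0.0001] 0.743
1.53 [0.6213 0.1413 0.0499] [ 0.0767  0.0297 -0.0002] 0.773
1.56 [0.6237 0.1391 0.0499] [ 0.0791  0.032  -0.0002] 0.803
```

```bash
python3 -m jog '[{"grip":1,"xyz":[0.003,-0.0016,0],"dr":[0,0,0.023]},{"grip":1,"xyz":[0.009,-0.0012,0],"dr":[0,0,0.083]},{"grip":1,"xyz":[0.0156,-0.0005,0],"dr":[0,0,0.143]},{"grip":1,"xyz":[0.0232,0.0009,0],"dr":[0,0,0.213]},{"grip":1,"xyz":[0.0307,0.0028,0],"dr":[0,0,0.283]},{"grip":1,"xyz":[0.038,0.0052,0],"dr":[0,0,0.353]},{"grip":1,"xyz":[0.0451,0.0081,0],"dr":[0,0,0.423]},{"grip":1,"xyz":[0.052,0.0115,0],"dr":[0,0,0.493]},{"grip":1,"xyz":[0.0586,0.0154,0],"dr":[0,0,0.563]},{"grip":1,"xyz":[0.0641,0.0191,0],"dr":[0,0,0.623]},{"grip":1,"xyz":[0.0685,0.0224,0],"dr":[0,0,0.673]},{"grip":1,"xyz":[0.0685,0.0224,0],"dr":[0,0,0.673]}]'
python3 - <<'E'
from lev import *
st()
s=ctrl.get_state();e=s["eef_pos"][:2]-C0;print("lever now",np.radians(A0-np.degrees(np.arctan2(e[1],e[0]))),np.hypot(*e),s["wrist_torque"])
for n in("side","top"):
  im=ctrl.read_camera(n);cv2.imwrite(f"pics/{n}18.png",im[:,:,::-1])
crop("pics/side18.png",150,80,200,160,4,"pics/s18c.png")
crop("pics/top18.png",180,160,160,130,5,"pics/t18c.png")
E
```

```text
time: 19.13
eef_pos: [0.6136, 0.1501, 0.05]
tcp_rot: [0.95, -0.314, 0.001, -0.003]
contact_force: [3.4, 11.2, -0.6]
opening: 0.17
t19.13 q [0.078 0.392 1.801 0.005 0.944 0.713] p [0.6136 0.1501 0.05  ] x [ 0.803 -0.596  0.001] z [ 0.004  0.004 -1.   ] F [ 3.4 11.2 -0.6] op 0.170
lever now 1.426091070737506 0.11195583682970557 [ 1.43496085 -0.42080577 -0.08851103]
```

View pics/s18c.png

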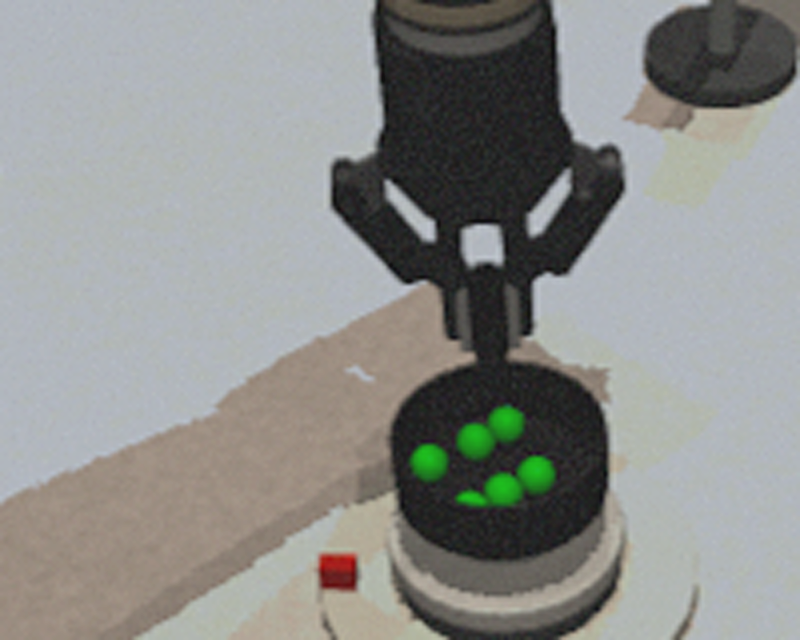

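View pics/t18c.png

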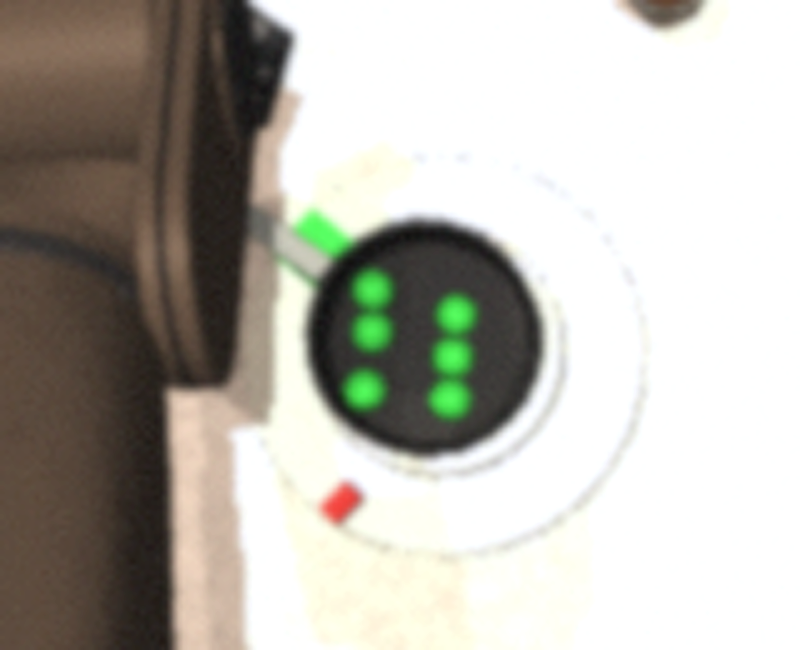

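Run:
```python
from h import *
from scipy.optimize import least_squares
P=np.array([[.4697,.1357],[.5424,.1701],[.6136,.1501]])
r=least_squares(lambda c:np.hypot(*(P-c).T)-.11,[.547,.06]);c=r.x;print(c,r.fun)
a=np.degrees(np.arctan2(*(P-c).T[::-1]));print(a,np.radians(a[0]-a))
s=ctrl.get_state();R=Ro.from_quat(s["tcp_rot"]).as_matrix();print(np.degrees(np.arctan2(R[1,0],R[0,0])))
```

```text
[0.54990559 0.06038936] [ 2.10415390e-05 -3.29226665e-05  2.26156319e-05]
[136.80281986  93.91365736  54.62531074] [0.         0.7485571  1.43426811]
-36.41391625614142
```

```bash
python3 -m jog '[{"grip":1,"xyz":[0.002,-0.001,0],"dr":[0,0,0.015]},{"grip":1,"xyz":[0.004,-0.0015,0],"dr":[0,0,0.03]},{"grip":1,"xyz":[0.006,-0.0015,0],"dr":[0,0,0.05]},{"grip":1,"xyz":[0.0075,-0.0015,0],"dr":[0,0,0.06]},{"grip":1,"xyz":[0.0085,-0.0015,0],"dr":[0,0,0.065]},{"grip":1,"xyz":[0.0085,-0.0015,0],"dr":[0,0,0.065]},{"grip":1,"xyz":[0.0085,-0.0015,0],"dr":[0,0,0.065]}]'
cat > lv2.py <<'E'
from h import *
c=np.array([.5499,.0604]);s=ctrl.get_state();st()
e=s["eef_pos"][:2]-c;a=np.arctan2(e[1],e[0]);print("lever",np.radians(136.8)-a,np.hypot(*e))
F=s["contact_force"];print("Frad",F[0]*np.cos(a)+F[1]*np.sin(a),"Ftan cw",F[0]*np.sin(a)-F[1]*np.cos(a))
E
python3 lv2.py; python3 lv2.py
```

```text
time: 19.82
eef_pos: [0.6196, 0.1456, 0.05]
tcp_rot: [0.939, -0.343, -0.0, -0.001]
contact_force: [0.3, 7.3, 1.4]
opening: 0.175
t19.82 q [0.071 0.403 1.786 0.003 0.952 0.77 ] p [0.6196 0.1456 0.05  ] x [ 0.765 -0.645 -0.001] z [ 0.     0.002 -1.   ] F [0.3 7.3 1.4] op 0.175
lever 1.5029975096779848 0.11007135083108156
Frad 5.8112258762723314 Ftan cw -4.382596471859028
t19.82 q [0.071 0.403 1.786 0.003 0.952 0.77 ] p [0.6196 0.1456 0.05  ] x [ 0.765 -0.645 -0.001] z [ 0.     0.002 -1.   ] F [0.3 7.3 1.4] op 0.175
lever 1.5029975096779848 0.11007135083108156
Frad 5.8112258762723314 Ftan cw -4.382596471859028
```

```bash
python3 -m jog '[{"grip":1,"xyz":[0.001,0,0],"dr":[0,0,0]},{"grip":1,"xyz":[0.002,0,0],"dr":[0,0,0]},{"grip":1,"xyz":[0.003,0,0],"dr":[0,0,0]},{"grip":1,"xyz":[0.003,0,0],"dr":[0,0,0]},{"grip":1,"xyz":[0.003,0,0],"dr":[0,0,0]}]'; python3 lv2.py;  python3 - <<'E'
from h import *
for n in("side","top"):
  im=ctrl.read_camera(n);cv2.imwrite(f"pics/{n}19.png",im[:,:,::-1])
crop("pics/top19.png",180,160,160,130,5,"pics/t19c.png")
E
```

```text
time: 20.23
eef_pos: [0.6205, 0.1448, 0.0499]
tcp_rot: [0.939, -0.343, -0.002, -0.001]
contact_force: [-4.3, 9.7, 4.4]
opening: 0.176
t20.23 q [0.069 0.406 1.783 0.005 0.957 0.767] p [0.6205 0.1448 0.0499] x [ 0.764 -0.645 -0.005] z [-0.003  0.004 -1.   ] F [-4.3  9.7  4.4] op 0.176
lever 1.5128728722860874 0.11004231279957925
Frad 4.641900866944749 Ftan cw -9.527297332790999
```

View pics/t19c.png

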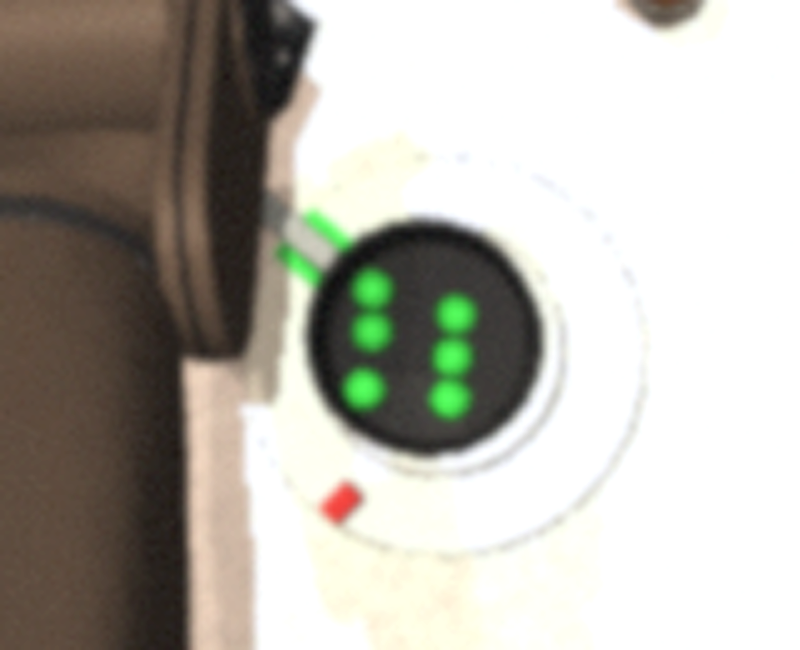

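```bash
python3 -m jog '[{"grip":1,"xyz":[0.001,0,0],"dr":[0,0,0]},{"grip":1,"xyz":[0.002,0,0],"dr":[0,0,0]},{"grip":1,"xyz":[0.002,0,0],"dr":[0,0,0]},{"grip":1,"xyz":[0.002,0,0],"dr":[0,0,0]}]'; python3 lv2.py;  python3 - <<'E'
from h import *
for n in("side","top"):
  im=ctrl.read_camera(n);cv2.imwrite(f"pics/{n}20.png",im[:,:,::-1])
crop("pics/top20.png",225,185,60,45,12,"pics/t20c.png")
E
python3 lv2.py
```

```text
time: 20.67
eef_pos: [0.6208, 0.1446, 0.0499]
tcp_rot: [0.939, -0.343, -0.004, -0.001]
contact_force: [-8.3, 12.5, 7.7]
opening: 0.171
t20.67 q [0.068 0.407 1.78  0.007 0.96  0.765] p [0.6208 0.1446 0.0499] x [ 0.764 -0.645 -0.008] z [-0.006  0.005 -1.   ] F [-8.3 12.5  7.7] op 0.171
lever 1.5171231357765063 0.11005252002208113
Frad 4.221266571610038 Ftan cw -14.442007481081117
t20.77 q [0.068 0.407 1.78  0.007 0.96  0.765] p [0.6208 0.1445 0.0498] x [ 0.764 -0.645 -0.008] z [-0.006  0.005 -1.   ] F [-8.1 13.2  6.4] op 0.176
lever 1.517129476820127 0.11005064382197027
Frad 4.8340122546952085 Ftan cw -14.713479216711818
```

View pics/t20c.png

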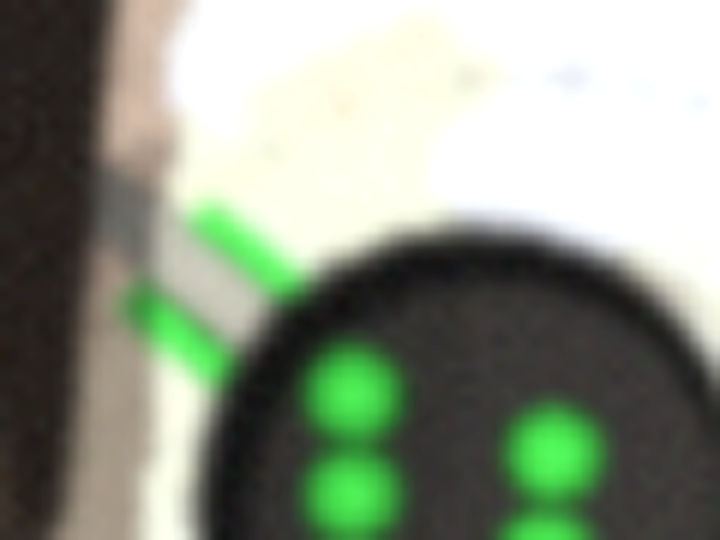

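View pics/side20.png

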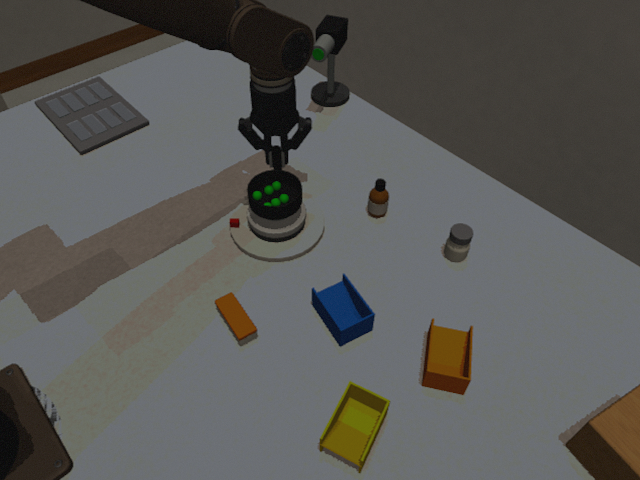

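```bash
python3 -c "
from plant import ctrl
print(ctrl.sign_off())"
```

```text
the job is handed in; nothing more can be done
None
```

The job is done and handed in at about 20.8 s, well under the 72 s limit.

- **Pouring:** I tipped all six beads into the dish with the stage down. Both cameras showed six in the dish straight after the pour, and all six were still there at the end.
- **Scoop:** It stands upright and empty on the bench, let go, at about (0.50, -0.155). That is roughly 80 mm from the base plate and a different spot from where it started.
- **Lever:** I turned it to its end stop and signed off still gripping it. For the last 2 mm commanded, the lever moved only about 0.4 mm while the force along its path rose from 9.5 to 14.4 N. The top picture shows the lever centred over the green mark.
- **Other objects:** The bottle, jar, slide box and the look-alike scoops appear unmoved in the last side picture, judged by eye.

Two checks did not quite agree:

- **Stage centre:** My camera estimate was about 4 mm off the circle the lever actually travelled, which caused about 11 N of sideways force during the turn. I corrected for it before the final push.
- **Lever angle:** The final angle from the tool position reads 1.517 against the nominal 1.50, which is within measuring error and flex.

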